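# Dock the bike lights and battery packs on the mudroom bench

## Task

Put the bike gear on charge: push every bike light down into a socket of the grey dock and give it a quarter turn clockwise so it locks, and press every blue battery pack flush into a bay of the black charger. Only once all of them are in, throw the charger's red lever right over to its far side. Leave the bell, the bottle opener and the egg carton where they are.

Things in the scene. Friction and masses are not known exactly. Their poses are not given: they have to be found in the camera images.
- dock: Grey light dock fixed to the bench, 100 (x) x 310 (y) x 32 mm high, with three bayonet sockets in its top, 100 mm apart along its y. Origin: centre of its underside; z up.
- socket0 (a point): Socket at the dock's +y end: the point on its axis level with the dock's top, axes as the dock's. All three alike: a centre hole 37 (x) x 40 (y) mm with two lug slots along the dock's x (white marks), 16 mm wide, reaching 30 mm out. Under the 8 mm thick top the lugs can turn 90 deg clockwise seen from above, from along x to along y (red marks), between stops; not the other way.
- socket1 (a point): Socket at the dock's middle: the point on its axis level with the dock's top, axes as the dock's. In each a sprung brass contact stands 10 mm below the mouth: 3 N starts it, 6 N at 20 mm. A light set in loosely rests on it 10 mm deep and cannot turn; pushed 17 to 19 mm deep (20 is the limit) it turns freely.
- socket2 (a point): Socket at the dock's -y end: the point on its axis level with the dock's top, axes as the dock's. Let go after the turn, the spring lifts a light to 16 mm deep (its underside below the mouth), lugs held under the top.
- light0: Bike light, about 150 g, standing upright; may be absent. All alike, fit any socket. Origin: centre of underside, z up. Foot: black stem 36 mm across, 20 high, with two white lugs along x (56 mm over both, 12 wide, 8 high, at the bottom). Black collar 60 mm across at 20 to 24 mm, too big for the socket. Yellow head 50 (x) x 34 (y) mm at 24 to 60 mm: grip across the 34. Either way round fits.
- light1: Bike light, about 150 g, standing upright; may be absent. All alike, fit any socket. Origin: centre of underside, z up. Foot: black stem 36 mm across, 20 high, with two white lugs along x (56 mm over both, 12 wide, 8 high, at the bottom). Black collar 60 mm across at 20 to 24 mm, too big for the socket. Yellow head 50 (x) x 34 (y) mm at 24 to 60 mm: grip across the 34. Either way round fits.
- light2: Bike light, about 150 g, standing upright; may be absent. All alike, fit any socket. Origin: centre of underside, z up. Foot: black stem 36 mm across, 20 high, with two white lugs along x (56 mm over both, 12 wide, 8 high, at the bottom). Black collar 60 mm across at 20 to 24 mm, too big for the socket. Yellow head 50 (x) x 34 (y) mm at 24 to 60 mm: grip across the 34. Either way round fits.
- charger: Black battery charger fixed to the bench, 110 (x) x 250 (y) x 32 mm high, with three bays, 55 mm apart along its y, and a power lever on its top. Origin: centre of its underside; z up. The dock and charger may stand either way round, left or right.
- charger_hole0 (a point): Bay of the charger: the centre of its mouth, level with the charger's top (axes as the charger's). Recess 66 (x) x 36 (y) mm, 24 mm deep: a pack fully in lies flush with the charger's top.
- pack0: Blue battery pack with a pale label band, about 110 g, 62 (x) x 32 (y) x 24 (z) mm, lying flat on the bench; may be absent. Origin: centre of its underside. The packs are alike, fit any bay and either way round.
- charger_hole1 (a point): Bay of the charger: the centre of its mouth, level with the charger's top (axes as the charger's). Recess 66 (x) x 36 (y) mm, 24 mm deep: a pack fully in lies flush with the charger's top.
- pack1: Blue battery pack with a pale label band, about 110 g, 62 (x) x 32 (y) x 24 (z) mm, lying flat on the bench; may be absent. Origin: centre of its underside. The packs are alike, fit any bay and either way round.
- charger_hole2 (a point): Bay of the charger: the centre of its mouth, level with the charger's top (axes as the charger's). Recess 66 (x) x 36 (y) mm, 24 mm deep: a pack fully in lies flush with the charger's top.
- pack2: Blue battery pack with a pale label band, about 110 g, 62 (x) x 32 (y) x 24 (z) mm, lying flat on the bench; may be absent. Origin: centre of its underside. The packs are alike, fit any bay and either way round.
- power (a joint): The charger's lever, rad: near 0 (up to 0.12) leaning to the charger's -x side (off), 1.0 leaning over to +x (on, its stop). It stays where it is left and needs 1 to 2 N at its tip.
- power_tip (a point): Centre of the 26 mm red ball at the lever's tip. The lever swings in the charger's x-z plane, 60 mm from its pivot, which is 54 mm above the bench; the pivot is at 0, -97 mm in the charger's frame, on a grey block 70 x 50 x 25 mm high on the charger's top.
- bell: Red bike bell, 56 mm across, 38 mm high, loose on the bench; leave alone. Origin: centre of its underside.
- opener: Flat stainless bottle opener, 146 x 36 x 5 mm, loose on the bench; leave alone. Origin on its underside, near the middle.
- carton: White plastic egg carton shell, closed, 160 x 112 x 62 mm, loose on the bench; leave alone. Origin: centre of its underside.
Things that resemble listed ones, but are neither listed nor needed, are in the scene too. Leave any turquoise look-alike of the light1 alone. What is shaped like the pack2 but purple is not meant.

How it is judged:
By the outcome, as a careful person would: the job done as asked, in the order asked, and still so for the second after the job is handed in, with the robot touching nothing.
Of light0, light1, light2 only 2 to 3 are there at a start; the rules pass over those that are not, and their reading is None.
Of pack0, pack1, pack2 only 2 to 3 are there at a start; the rules pass over those that are not, and their reading is None.
At some moment in a run one of pack0, pack1, pack2 may be knocked a few centimetres aside while the robot is not near it.
It also fails if it takes over 210 s, if anything falls off the work surface, if the arm or the gripper's body presses on something with over 40 N, if the wrist force passes 120 N, or if a joint passes its speed limit or range.

## Robot

A 7-joint arm with a two-finger parallel gripper is mounted at the origin on the work surface. World frame = base frame: x ahead of the robot, y to its left, z up, the work surface at z = 0. Lengths are in m, angles in rad, forces in N, time in s.
With the tool pointing down it reaches from about 0.425 to 0.875 m from the base axis. Payload 4.7 kg.
Tool frame: the origin (TCP) lies at the very end of the fingers, on their centre line; the grasp point (between the pads) lies 19 mm behind it (bot.grasp_offset is the z of the grasp point in the tool frame, in m); z points along the fingers, y is the line along which they close (so a half turn about z gives the same grasp; the last joint's range is limited). The gripper opens to 85 mm and grips with 20 to 120 N. Pads are 22 mm wide; open, the fingers measure 114 mm over their backs; the gripper's body (76 mm by 85 mm) begins 54 mm behind the grasp point. The pads swing forward as they close: fully open they stand 13 mm farther back than shut.
Start: joints at [-1.28, 0.321, -0.07, 1.45, 0.023, 1.371, -0.057], TCP at [0.178, 0.625, 0.231] pointing down, gripper open.
Joint ranges: [-2.86, 2.86], [-0.3, 2.09], [-1.38, 1.24], [0.06, 2.45], [-1.56, 4.7], [0.09, 2.05], [-2.69, 2.69]. Speed limits (rad/s): [2.57, 2.57, 3.14, 3.14, 3.14, 3.14, 3.14].

## Interface

Orientations are given as a unit quaternion [x, y, z, w].
In Python, from bench import bot gives the robot as it stands.
- The arm moves only by the tool apply_moves, never from a script. Its argument "series" is a list of rows, each a list of 5 numbers: the finger opening in mm, from 0 to 85.4, then the shift along the tool's x, y, z in mm, then the turn about the tool's z in degrees. A call has 1 to 10 rows; each row is the pose to reach, as a shift and turn from the pose commanded when the call began, along the tool's axes at that moment; what a row does not reach only later rows make up. A row lasts 1/10 s, in which the tool goes at most 50 mm and 8.59 degrees, less where a joint would pass 70% of its speed; a pose out of reach is approached as far as the arm can. A call with a gripper value outside its range is refused whole. The fingers move at their own pace and stop on an object; the grip force is fixed at half the most. Time passes only in rows, so rows that repeat a pose let the fingers close. It gives the time, the measured TCP pose, the force, the opening and the grip force at its end, in the units of the state.
- bot.read_state(): the state, without advancing time (a new reading comes with each control period).
- bot.capture(name): name is "scene" or "top" or "wrist"; returns (picture, depth): 400x640x3 uint8, red, green, blue; 400x640 float32, m along the optical axis (not along the pixel's ray), 0 where there is no reading.
- bot.camera_info(name): a dict with "fx", "fy", "cx", "cy" (pixels), "distortion" ([k1, k2, p1, p2, k3] as OpenCV has them; the pictures are not rectified), "cam_to_world" (4x4, takes a point from camera to world coordinates); the wrist camera has in their place "tool_from_camera" (4x4, takes a point from camera to tool coordinates, whose origin is the TCP and whose axes are the flange's). Camera axes: x right, y down, z forward; pixel columns grow to the right and rows downward; lengths in m; the calibration is good to about 2 mm. A picture is of the moment at which its call begins: read the wrist's pose just before it. camera_info takes no time and is no camera call.
- bot.job_done(): hands the job in; it is judged then, once.
Trained networks look in the newest picture that a camera, given by its name, has taken for a name from the list of things; names that differ only in an ending like _2 or _b are one class to them, and where a whole thing is asked for, a point or a joint stands for the part that bears it (a point fixed in the world has none). Each returns a list of dicts, best first, with "conf" (0 to 1); they miss things now and then, are a little off and sometimes report something else, mostly with a low value. They report only what shows in the picture. A call takes as long as a camera call. They do not tell look-alikes from the thing itself.
- bot.recognise(camera, thing): "centre" ([column, row] in pixels, amid what is visible of it).
- bot.outline_of(camera, thing): "pixels" (400x640 bool, what is visible of it) and "centre" ([column, row] in pixels, amid what is visible of it).
The state is a dict: "clock": time; "qpos": joint angles; "dq": joint speeds; "joint_efforts": joint torques, N m; "position": TCP position; "ee_rot": TCP orientation; "wrist_force": force on the tool from outside, world axes, zero at the start; "ft_torque": the same for the moment, N m; "width": finger opening in m; "gripper_force": force on a finger pad.
Only numpy, scipy, OpenCV 4.12 (cv2) and the standard library are available. Lean on these libraries where they do the work, as an engineer would, in place of code of your own. Each camera call takes 0.05 s, during which the arm holds its last target. There are 200 camera calls.

## Working session

There is one attempt and no reset: what is moved stays moved. The work goes in short steps, Python scripts to look and compute and a tool call to move; the robot and the scene stay as the last step left them, time stands still between calls to the robot, and variables do not carry over. Pictures are saved under pics/ and viewed, at most 14 in all, crops included, and the job is handed in when it is done.

Besides the shell and the picture viewer there is one more tool, called after "Request:" as name([rows], argument=value, ...), one row to a line, values as JSON. apply_moves: Moves the arm, as the interface text tells. Its arguments: {"type":"object","properties":{"series":{"type":"array","items":{"type":"array","items":{"type":"number"}}}},"required":["series"]}

```bash
mkdir -p pics; ls; python3 - <<'E'
from bench import bot
import cv2,numpy as np
s=bot.read_state();print(s)
for c in ("scene","top"):
    p,d=bot.capture(c);cv2.imwrite(f"pics/{c}0.png",p[:,:,::-1]);np.save(f"pics/{c}0.npy",d)
    i=bot.camera_info(c);print(c,i)
print(bot.camera_info("wrist"))
E
```

```text
pics
{'clock': 0.0, 'qpos': array([-1.27987412,  0.32179805, -0.0700957 ,  1.45168063,  0.0225955 ,
        1.37080023, -0.05688941]), 'dq': array([-0.00044794, -0.00048606, -0.00028883, -0.00137375, -0.00182686,
        0.00200478, -0.00172527]), 'joint_efforts': array([-2.45166357e-04, -4.93586791e+01, -3.82491779e-01, -3.14330184e+01,
        1.30690713e-02,  1.15216270e-02, -8.07502865e-08]), 'position': array([0.17753658, 0.62472148, 0.23023696]), 'ee_rot': array([ 1.37944372e-01,  9.90439523e-01, -9.45696013e-04, -8.55451316e-05]), 'wrist_force': array([-0.15748994,  0.09744962, -0.3347505 ]), 'ft_torque': array([ 0.03019771, -0.01561945,  0.08343372]), 'gripper_force': 0.0, 'width': 0.0852174673133949}
scene {'fx': 426.97472245536954, 'fy': 426.97472245536954, 'cx': 327.00781296282986, 'cy': 192.6935776731554, 'distortion': array([-0.06088265,  0.        ,  0.        ,  0.        ,  0.        ]), 'cam_to_world': array([[ 0.86220479,  0.28859835, -0.41630985,  0.97961143],
       [ 0.50629346, -0.51760903,  0.68974475, -0.86342201],
       [-0.01642654, -0.80547618, -0.59240045
[... 483 characters left out ...]
, -8.00445565e-02, -9.96711697e-01,
         1.49587797e+00],
       [ 0.00000000e+00,  0.00000000e+00,  0.00000000e+00,
         1.00000000e+00]])}
{'fx': 342.9226449104901, 'fy': 342.9226449104901, 'cx': 315.2053104197626, 'cy': 196.41639169849674, 'distortion': array([-0.04174791,  0.        ,  0.        ,  0.        ,  0.        ]), 'tool_from_camera': array([[ 8.18132000e-04, -9.62148062e-01, -2.72526032e-01,
         6.82508285e-02],
       [ 9.99999422e-01,  9.77364989e-04, -4.48538077e-04,
         4.54563047e-04],
       [ 6.97917443e-04, -2.72525507e-01,  9.62148305e-01,
        -1.44275590e-01],
       [ 0.00000000e+00,  0.00000000e+00,  0.00000000e+00,
         1.00000000e+00]])}
```

View pics/scene0.png

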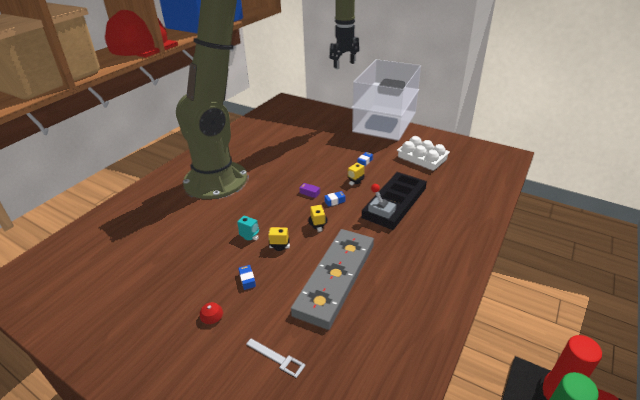

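View pics/top0.png

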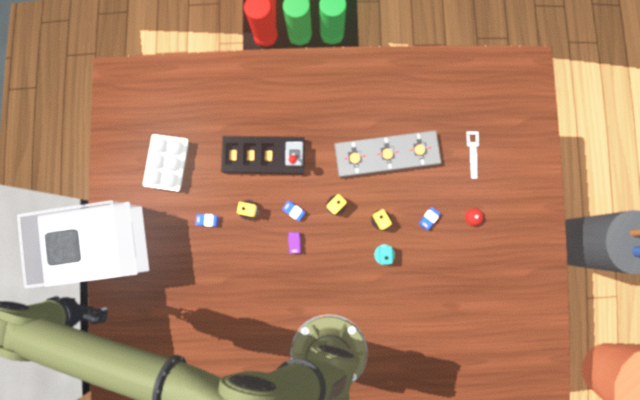

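The scene shows three yellow lights, three blue packs, a turquoise and a purple decoy. In the top view the lights are at (247,209), (337,204) and (382,219), and the packs at (207,220), (294,211) and (430,218). The charger is at (263,155) with its lever at the -y end, leaning toward the robot (off). The dock is at (388,153).

```bash
cat > h.py <<'E'
from bench import bot
import cv2,numpy as np
from scipy.spatial.transform import Rotation as R
def pose(cam,s=None):
    i=bot.camera_info(cam)
    if cam!="wrist": return i,i["cam_to_world"]
    T=np.eye(4);T[:3,:3]=R.from_quat(s["ee_rot"]).as_matrix();T[:3,3]=s["position"]
    return i,T@i["tool_from_camera"]
def snap(cam):
    s=bot.read_state();p,d=bot.capture(cam);i,T=pose(cam,s)
    return dict(s=s,p=p,d=d,i=i,T=T,K=np.array([[i["fx"],0,i["cx"]],[0,i["fy"],i["cy"]],[0,0,1]]))
def toplane(c,uv,z):
    n=cv2.undistortPoints(np.float64(uv).reshape(-1,1,2),c["K"],c["i"]["distortion"]).reshape(-1,2)
    r=np.c_[n,np.ones(len(n))]@c["T"][:3,:3].T; o=c["T"][:3,3]
    return (o+r*((z-o[2])/r[:,2])[:,None])[:,:2]
def cloud(c):
    v,u=np.mgrid[:400,:640];n=cv2.undistortPoints(np.c_[u.ravel(),v.ravel()].astype(float).reshape(-1,1,2),c["K"],c["i"]["distortion"]).reshape(-1,2)
    P=np.c_[n,np.ones(len(n))]*c["d"].reshape(-1,1)
    return (P@c["T"][:3,:3].T+c["T"][:3,3]).reshape(400,640,3)
def mask(c,col):
    h=cv2.cvtColor(c["p"],cv2.COLOR_RGB2HSV)
    lo,hi=dict(yellow=((22,120,70),(32,255,255)),blue=((105,130,60),(122,255,255)),red=((0,170,90),(5,255,255)))[col]
    return cv2.inRange(h,lo,hi)
def rect(xy):
    """centre, yaw (deg) of long side, sizes mm"""
    (cx,cy),(w,h),a=cv2.minAreaRect((np.float32(xy)*1000))
    if w<h:w,h,a=h,w,a+90
    return np.round([cx,cy,(a+90)%180-90,w,h],1)
def find(c,col,z,zmin,amin=25,ker=7):
    P=cloud(c);m=mask(c,col)
    if zmin is not None: m[P[...,2]<zmin]=0
    m=cv2.morphologyEx(m,cv2.MORPH_CLOSE,np.ones((ker,ker)))
    n,l,st,ce=cv2.connectedComponentsWithStats(m);out=[]
    for k in range(1,n):
        if st[k,4]<amin: continue
        v,u=np.nonzero(l==k)
        cs,_=cv2.findContours((l==k).astype(np.uint8),0,2)
        r=rect(toplane(c,cs[0].reshape(-1,2),z))
        out.append((ce[k].round(0),st[k,4],r,np.round(np.median(P[l==k][:,2]),3)))
    return out
def go(x,y,z,yaw=None,s=None):
    """shift in tool mm and turn deg from the measured pose; yaw = world yaw (deg) of tool y, mod 180"""
    s=s or bot.read_state();M=R.from_quat(s["ee_rot"]).as_matrix()
    d=M.T@(np.array([x,y,z])-s["position"]*1000)
    cur=np.degrees(np.arctan2(M[1,1],M[0,1]))
    t=0 if yaw is None else -((yaw-cur+90)%180-90)
    return d.round(1),round(t,1),"cur yaw of y %.1f"%cur, "pos",(s["position"]*1000).round(1)
E
python3 - <<'E'
from h import *
c=snap("top");P=cloud(c)
for r in find(c,"yellow",.06,.05): print("light",r)
for r in find(c,"blue",.024,.012): print("pack",r)
for r in find(c,"red",.1,.06,5): print("red",r)
for t in("dock","charger"):
    o=bot.outline_of("top",t)[0];m=o["pixels"]&(abs(P[...,2]-.032)<.008)
    cs,_=cv2.findContours(cv2.morphologyEx(m.astype(np.uint8),3,np.ones((15,15))),0,2);k=max(cs,key=cv2.contourArea)
    print(t,o["conf"],np.median(P[m][:,2]),rect(toplane(c,k.reshape(-1,2),.032)))
print(np.median(P[180:190,300:380,2]),go(600,0,200))
E
```

```text
light (array([340., 203.]), np.int32(85), array([445.4, -35.3, -46.3,  47.8,  29. ]), np.float64(0.061))
light (array([242., 208.]), np.int32(94), array([439.4, 239.6,  77.4,  33.7,  33.4]), np.float64(0.06))
light (array([383., 217.]), np.int32(97), array([ 403.8, -173.6,   57. ,   48.1,   32.3]), np.float64(0.06))
pack (array([290., 207.]), np.int32(28), array([442.1, 107. , -36.6,  27.6,  10.9]), np.float64(0.023))
pack (array([426., 223.]), np.int32(70), array([ 384.7, -301.2,   51.7,   31.8,   21.2]), np.float64(0.023))
red (array([293., 159.]), np.int32(17), array([575.6,  88. ,  -1.5,  11.6,  11.5]), np.float64(0.119))
dock 0.46 0.031964751314384365 [ 599.3 -194.   -83.6  311.   102.4]
charger 0.81 0.03172829725449278 [605.  185.3  87.4 252.2 111.6]
0.00019098273968209956 (array([-577.1, -485.8,   31.3]), 0, 'cur yaw of y 74.1', 'pos', array([177.6, 625. , 230.8]))
```

```bash
python3 -c "
from h import *
print(go(500,30,300,90))"
```

```text
(array([-472.7, -484.4,  -68.7]), np.float64(-15.9), 'cur yaw of y 74.1', 'pos', array([177.6, 625. , 230.8]))
```

Request:
apply_moves([
  [85,-40,-40,-68,-2],
  [85,-75,-77,-68,-4],
  [85,-110,-113,-68,-6],
  [85,-145,-149,-68,-8],
  [85,-180,-185,-68,-10],
  [85,-215,-221,-68,-12],
  [85,-250,-256,-68,-14],
  [85,-285,-292,-68,-16],
  [85,-320,-328,-68,-16],
  [85,-350,-358,-68,-16],
])

```text
clock: 1.25
position: [0.4061, 0.2031, 0.2995]
ee_rot: [-0.001, 1.0, 0.0, 0.0]
wrist_force: [1.0, 0.3, 0.0]
width: 0.085
gripper_force: 0.0
```

Request:
apply_moves([
  [85,-20,-45,0,0],
  [85,-40,-90,0,0],
  [85,-60,-135,0,0],
  [85,-78,-155,0,0],
  [85,-78,-155,0,0],
  [85,-78,-155,0,0],
])

```text
clock: 1.85
position: [0.4837, 0.0505, 0.2992]
ee_rot: [-0.001, 1.0, 0.0, -0.0]
wrist_force: [-0.1, 1.3, -0.1]
width: 0.085
gripper_force: 0.0
```

```bash
cat > look.py <<'E'
from h import *
import sys
c=snap("wrist");cv2.imwrite(f"pics/{sys.argv[1]}.png",c["p"][:,:,::-1]);P=cloud(c)
print(go(500,30,300,90,c["s"]),c["s"]["clock"])
for r in find(c,"yellow",.06,.045,80): print("light",r)
for r in find(c,"blue",.024,.018,80,35): print("pack",r)
for r in find(c,"red",.1,.06,5): print("red",r)
for t in("dock","charger"):
    o=bot.outline_of("wrist",t)
    if not o: print("no",t);continue
    o=o[0];m=o["pixels"]&(abs(P[...,2]-.032)<.006)
    cs,_=cv2.findContours(cv2.morphologyEx(m.astype(np.uint8),3,np.ones((45,45))),0,2);k=max(cs,key=cv2.contourArea)
    print(t,o["conf"],np.median(P[m][:,2]),rect(toplane(c,k.reshape(-1,2),.032)))
E
python3 look.py w1
```

```text
(array([-16.2, -20.5,  -0.9]), np.float64(0.1), 'cur yaw of y 90.1', 'pos', array([483.7,  50.5, 299.2])) 1.85
light (array([119.,  83.]), np.int32(1641), array([ 397.2, -159.9,   28.6,   53. ,   43.9]), np.float64(0.061))
light (array([241., 127.]), np.int32(1328), array([444.7, -30.8, -46.5,  52.4,  34.1]), np.float64(0.062))
light (array([478., 121.]), np.int32(1329), array([436.6, 230.7,  77.3,  54.9,  33.9]), np.float64(0.061))
pack (array([16., 85.]), np.int32(1706), array([ 401.4, -307. ,  -12.8,   70.8,   51.7]), np.float64(0.026))
pack (array([574.,  97.]), np.int32(1227), array([409.1, 362.5,  85.1,  61.2,  31.3]), np.float64(0.026))
pack (array([354., 114.]), np.int32(1114), array([431.4,  96.5,  54.1,  61.2,  30.8]), np.float64(0.026))
red (array([353., 253.]), np.int32(417), array([5.77e+02, 9.22e+01, 1.00e-01, 2.63e+01, 2.43e+01]), np.float64(0.118))
dock 0.96 0.03375645260037291 [ 599.6 -207.4  -84.4  345.7  105. ]
charger 0.95 0.033492238164605115 [603.8 187.5  87.7 251.3 113.4]
```

View pics/w1.png

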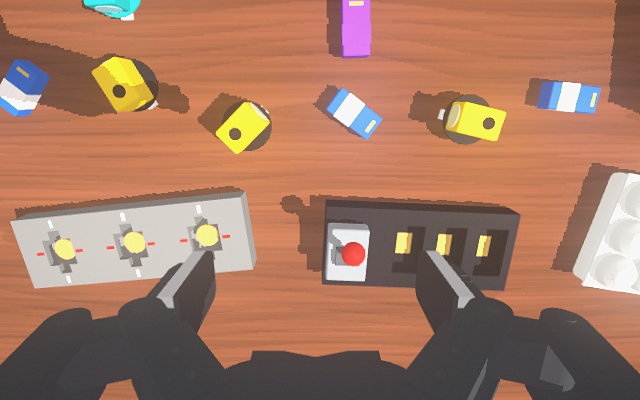

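The wrist view agrees with the top estimates. The sockets are at about (63,250), (134,243) and (207,236), with white marks along the dock's x. The lever ball is at (353,253). The turquoise and purple decoys are at the top edge. Next I view the dock from nearer.

Request:
apply_moves([
  [85,2,48,10,0],
  [85,4,96,20,0],
  [85,6,144,30,0],
  [85,8,192,40,0],
  [85,10,240,50,0],
  [85,10,240,50,0],
  [85,10,240,50,0],
  [85,10,240,50,0],
])

```text
clock: 2.8
position: [0.4733, 0.2896, 0.2495]
ee_rot: [-0.001, 1.0, -0.0, 0.0]
wrist_force: [-0.0, -0.8, -0.5]
width: 0.0849
gripper_force: 0.0
```

```bash
python3 look.py w2; python3 - <<'E'
from h import *
c=snap("wrist");P=cloud(c);h=cv2.cvtColor(c["p"],cv2.COLOR_RGB2HSV)
on=(abs(P[...,2]-.032)<.007)&(P[...,0]>.53)&(P[...,0]<.67)
for nm,m in(("red",cv2.inRange(h,(0,120,120),(8,255,255))|cv2.inRange(h,(172,120,120),(180,255,255))),("white",cv2.inRange(h,(0,0,235),(180,25,255)))):
    n,l,st,ce=cv2.connectedComponentsWithStats(m*on.astype(np.uint8))
    for k in range(1,n):
        if st[k,4]>8: print(nm,ce[k].round(),st[k,4],(toplane(c,ce[k],.032)*1000).round(1))
E
```

```text
(array([ -26.1, -259.7,  -50.3]), np.float64(0.1), 'cur yaw of y 90.1', 'pos', array([473.3, 289.6, 249.5])) 2.8
light (array([258., 133.]), np.int32(1746), array([436.6, 234.6,  77.6,  50.9,  35. ]), np.float64(0.061))
light (array([ 11., 144.]), np.int32(1104), array([448.5, -11.4, -13.7,  60.1,  34.7]), np.float64(0.06))
pack (array([385., 104.]), np.int32(1722), array([409.2, 362.3,  85. ,  61.2,  31.1]), np.float64(0.026))
pack (array([138., 126.]), np.int32(1547), array([431.8,  99.7,  53.6,  65.9,  33.9]), np.float64(0.026))
red (array([105., 285.]), np.int32(649), array([579.3,  83.8, -46.7,  35.1,  25.8]), np.float64(0.117))
dock 0.93 0.03371340469424686 [584.1 -70.9   5.7 106.1  80.5]
charger 0.59 0.03354682606088011 [603.7 186.9  87.7 251.1 113.8]
red [ 19. 258.] 23 [[585.8 -66. ]]
white [546. 219.] 24 [[534.5 553. ]]
white [452. 236.] 226 [[555.5 446. ]]
white [494. 245.] 223 [[566.6 496.7]]
white [530. 254.] 130 [[578.8 541.7]]
white [485. 283.] 101 [[616.2 492.7]]
white [ 10. 289.] 30 [[629.  -90.3]]
white [516. 293.] 113 [[631.  533.8]]
white [423. 314.] 10 [[658.2 421.7]]
```

View pics/w2.png

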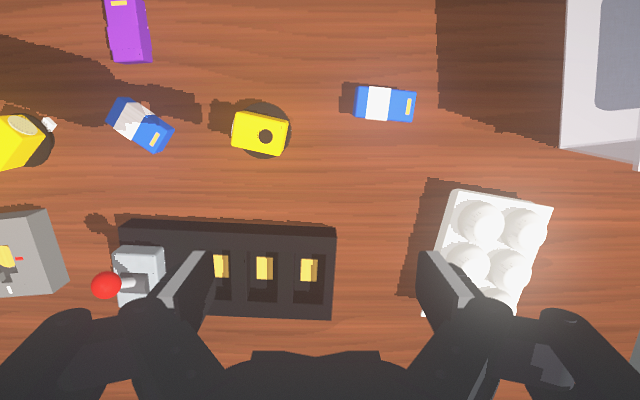

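```bash
python3 - <<'E'
from h import *
c=snap("wrist");P=cloud(c);h=cv2.cvtColor(c["p"],cv2.COLOR_RGB2HSV)
g=cv2.inRange(h,(20,90,120),(32,255,255));g[:230]=0
n,l,st,ce=cv2.connectedComponentsWithStats(g)
for k in range(1,n):
    if st[k,4]>30: print(ce[k].round(),st[k],np.median(P[l==k][:,2]),(toplane(c,ce[k],.008)*1000).round(1))
a=np.radians(-2.35)
for y in(-27,28,83): print(y,603.7-np.sin(a)*y,186.9+np.cos(a)*y)
print(np.degrees(c["s"]["qpos"]).round())
for yw in(77.6,-12.4+180):
  a=np.radians(yw+90);print(go(436.6-68*np.cos(a),233-68*np.sin(a),180,yw,c["s"]))
E
```

```text
[  6. 257.] [  0 246  16  22 252] 0.02389428066654714 [[ 596.5 -107.5]]
[218. 265.] [213 255  11  22 193] 0.010514782507204223 [[604.4 168.6]]
[262. 268.] [257 257  11  22 222] 0.010409017204769305 [[607.6 222.8]]
[306. 269.] [301 259  12  22 217] 0.010238933423911911 [[609.6 278.2]]
-27 602.5928990539136 159.92270718742938
28 604.8481046848306 214.8764518056288
83 607.1033103157475 269.83019642382817
[-51.   6.  18.  96.  -2.  78.  58.]
(array([-29.1, -70.9,  69.9]), np.float64(12.4), 'cur yaw of y 90.0', 'pos', array([473.9, 289.2, 250. ]))
(array([22.7, 10.2, 70. ]), np.float64(-77.6), 'cur yaw of y 90.0', 'pos', array([473.9, 289.2, 250. ]))
```

Request:
apply_moves([
  [85,5,2,15,-8],
  [85,10,5,30,-16],
  [85,15,7,45,-24],
  [85,20,10,60,-32],
  [85,23,10,70,-40],
  [85,23,10,70,-48],
  [85,23,10,70,-56],
  [85,23,10,70,-64],
  [85,23,10,70,-72],
  [85,23,10,70,-77.6],
])

```text
clock: 4.05
position: [0.4506, 0.2998, 0.1796]
ee_rot: [-0.629, 0.777, 0.0, 0.0]
wrist_force: [-0.7, -0.5, -0.8]
width: 0.085
gripper_force: 0.0
```

Request:
apply_moves([
  [85,0,0,0,0],
  [85,0,0,0,0],
])

```text
clock: 4.25
position: [0.4505, 0.2999, 0.1796]
ee_rot: [-0.626, 0.78, 0.0, 0.0]
wrist_force: [-1.0, 0.4, 1.0]
width: 0.085
gripper_force: 0.0
```

```bash
cat > near.py <<'E'
from h import *
import sys
# near.py colour zplane zmin : measured things in the wrist view, with shift to put the grasp over each
col,z,zm=sys.argv[1],float(sys.argv[2]),float(sys.argv[3])
c=snap("wrist");print("clock",c["s"]["clock"],"j7",np.degrees(c["s"]["qpos"][6]).round(),"f",c["s"]["wrist_force"].round(1))
if len(sys.argv)>4: cv2.imwrite(f"pics/{sys.argv[4]}.png",c["p"][:,:,::-1])
for r in find(c,col,z,zm,300,35 if col=="blue" else 7):
    x,y,yaw=r[2][:3]; print(r, go(x,y,z*1000,yaw+90,c["s"])[:2])
print(go(0,0,0,0,c["s"])[2:])
E
python3 near.py yellow .06 .054
```

```text
clock 4.25 j7 133.0 f [-1.   0.4  1. ]
(array([315., 100.]), np.int32(2861), array([437.4, 234. ,  77.6,  49.1,  34. ]), np.float64(0.062)) (array([ 67.3,  -1.3, 119.5]), np.float64(-0.0))
('cur yaw of y 167.6', 'pos', array([450.5, 299.9, 179.6]))
```

Request:
apply_moves([
  [80,40,-1,20,0],
  [70,67,-1,50,0],
  [65,67,-1,90,0],
  [65,67,-1,125,0],
  [65,67,-1,148,0],
  [65,67,-1,148,0],
  [20,67,-1,148,0],
  [20,67,-1,148,0],
  [20,67,-1,148,0],
  [20,67,-1,148,0],
])

```text
clock: 5.3
position: [0.4383, 0.2355, 0.0332]
ee_rot: [-0.628, 0.779, -0.0, 0.002]
wrist_force: [-1.0, 0.2, 6.3]
width: 0.0335
gripper_force: 60.5
```

Request:
apply_moves([
  [20,0,0,0,0],
  [20,0,0,0,0],
  [20,0,0,-20,0],
  [20,0,0,-60,0],
  [20,0,0,-100,0],
  [20,0,0,-130,0],
  [20,0,0,-130,0],
])

```text
clock: 6.0
position: [0.4399, 0.2363, 0.1665]
ee_rot: [-0.627, 0.779, -0.0, 0.005]
wrist_force: [0.2, 1.1, -2.5]
width: 0.0332
gripper_force: 60.1
```

```bash
python3 - <<'E'
from h import *
a=np.radians(5.9)
print(go(480,-185,220,95.9))
c=snap("wrist");cv2.imwrite("pics/g0.png",c["p"][:,:,::-1])
s=c["s"];print(s["width"],s["gripper_force"],s["wrist_force"])
E
```

```text
(array([ 402.7, -129.1,  -55.7]), np.float64(71.8), 'cur yaw of y 167.7', 'pos', array([439.9, 236.3, 166.5]))
0.03319148805725996 60.1459926366806 [ 0.19934942  1.14065653 -2.51748609]
```

View pics/g0.png

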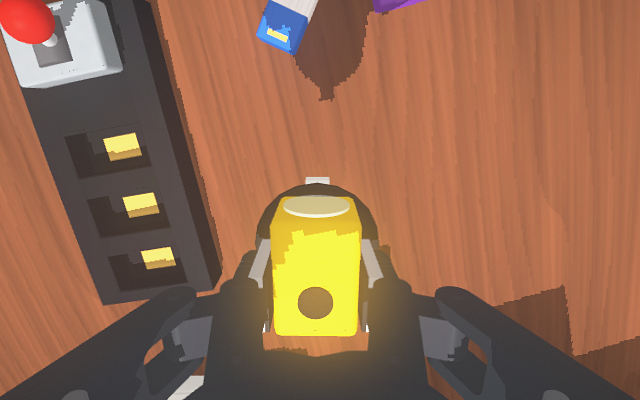

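```bash
python3 - <<'E'
from h import *
print(go(657,-87,210,95.9)); print(go(440,-87,210,95.9))
E
```

```text
(array([ 268.5, -282.2,  -46.3]), np.float64(71.8), 'cur yaw of y 167.7', 'pos', array([438.5, 235.5, 163.8]))
(array([314.6, -70.2, -47.3]), np.float64(71.8), 'cur yaw of y 167.7', 'pos', array([438.5, 235.5, 163.8]))
```

Request:
apply_moves([
  [20,10,-10,-30,7],
  [20,35,-38,-46,14],
  [20,65,-68,-46,22],
  [20,95,-100,-46,30],
  [20,125,-132,-46,38],
  [20,155,-164,-46,46],
  [20,185,-196,-46,54],
  [20,215,-228,-46,62],
  [20,245,-258,-46,70],
  [20,268,-282,-46,71.8],
])

```text
clock: 7.05
position: [0.6556, -0.09, 0.2051]
ee_rot: [-0.049, 0.999, -0.001, -0.002]
wrist_force: [-0.3, -0.7, -1.1]
width: 0.033
gripper_force: 60.1
```

Request:
apply_moves([
  [20,0,0,20,0],
  [20,0,0,45,0],
  [20,0,0,45,0],
  [20,0,0,45,0],
])

```text
clock: 7.45
position: [0.6548, -0.0868, 0.1609]
ee_rot: [-0.052, 0.999, 0.0, -0.002]
wrist_force: [0.4, 0.1, -1.7]
width: 0.033
gripper_force: 60.1
```

```bash
cat > sock.py <<'E'
from h import *
import sys
c=snap("wrist");P=cloud(c);h=cv2.cvtColor(c["p"],cv2.COLOR_RGB2HSV);s=c["s"];M=R.from_quat(s["ee_rot"]).as_matrix()
cv2.imwrite(f"pics/{sys.argv[1]}.png",c["p"][:,:,::-1])
print("pos",s["position"],go(0,0,0,95.9,s)[1:3],"j7",np.degrees(s["qpos"][6]))
on=(abs(P[...,2]-.033)<.006)
for nm,m in(("red",cv2.inRange(h,(0,120,120),(8,255,255))|cv2.inRange(h,(172,120,120),(180,255,255))),("white",cv2.inRange(h,(0,0,240),(180,20,255)))):
    n,l,st,ce=cv2.connectedComponentsWithStats(m*on.astype(np.uint8))
    for k in range(1,n):
        if st[k,4]>25:
            w=toplane(c,ce[k],.032)[0]*1000
            d=M.T@(np.r_[w,32]-s["position"]*1000)
            print(nm,ce[k].round(),st[k,4],w.round(1),"tool",d.round(1))
E
python3 sock.py s0
```

```text
pos [ 0.65478781 -0.0868322   0.1609011 ] (np.float64(0.0), 'cur yaw of y 95.9') j7 111.55747883158237
red [281. 101.] 52 [ 590.6 -120.2] tool [ 66.9 -26.5 129.1]
red [354. 101.] 60 [584.5 -64.5] tool [ 67.2  29.5 129.1]
red [ 97. 104.] 64 [ 606.4 -264.5] tool [  66.2 -171.7  129. ]
red [152. 103.] 70 [ 601.5 -220.1] tool [  66.5 -127.1  129.1]
red [223. 102.] 64 [ 595.5 -164.6] tool [ 66.6 -71.3 129.1]
red [ 29. 105.] 59 [ 612.2 -320.5] tool [  66.2 -228.1  129. ]
white [317.  45.] 105 [547.3 -96.7] tool [107.6   1.2 129.2]
white [182.  47.] 97 [ 558.5 -196.8] tool [106.8 -99.4 129.2]
white [317. 153.] 87 [627.5 -88.1] tool [ 26.9   1.5 129. ]
white [ 71. 155.] 73 [ 649.4 -288.4] tool [  25.9 -199.9  128.9]
```

View pics/s0.png

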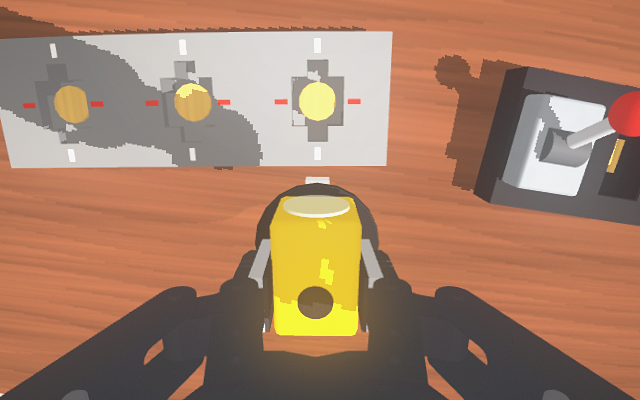

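Light held; socket 0 is at (317,100) with its red and white marks agreeing to within 0.2 mm.

Request:
apply_moves([
  [20,30,1,10,-0.3],
  [20,65.5,1,30,-0.3],
  [20,65.5,1,55,-0.3],
  [20,65.5,1,78,-0.3],
  [20,65.5,1,78,-0.3],
  [20,65.5,1,78,-0.3],
])

```text
clock: 8.1
position: [0.5914, -0.0929, 0.0857]
ee_rot: [-0.055, 0.999, -0.0, 0.001]
wrist_force: [0.2, -0.4, -0.8]
width: 0.0332
gripper_force: 60.2
```

```bash
python3 - <<'E'
from h import *
print(go(589.1,-92.2,60,96.17)); s=bot.read_state();print(s["wrist_force"],s["ee_rot"])
E
```

```text
(array([ 2.2,  1. , 25.7]), np.float64(0.1), 'cur yaw of y 96.3', 'pos', array([591.4, -92.9,  85.7]))
[ 0.17638332 -0.35817057 -0.80968657] [-5.46344819e-02  9.98506067e-01 -7.13246355e-05  8.37721917e-04]
```

Request:
apply_moves([
  [20,1,0.5,0,0],
  [20,1,0.5,10,0],
  [20,1,0.5,15,0],
  [20,1,0.5,15,0],
  [20,1,0.5,15,0],
  [20,1,0.5,15,0],
])

```text
clock: 8.7
position: [0.5896, -0.0927, 0.0694]
ee_rot: [-0.054, 0.999, -0.0, 0.0]
wrist_force: [0.8, 0.4, -1.6]
width: 0.033
gripper_force: 60.3
```

```bash
python3 - <<'E'
from h import *
print(go(589.1,-92.2,60,96.17)); s=bot.read_state();print(s["wrist_force"],s["ee_rot"])
E
```

```text
(array([0.5, 0.5, 9.4]), np.float64(0.1), 'cur yaw of y 96.2', 'pos', array([589.6, -92.7,  69.4]))
[ 0.75758823  0.36523128 -1.64889855] [-5.44149491e-02  9.98518400e-01 -3.92357460e-05  1.32517153e-04]
```

Now go down slowly, in one second about 14 mm.

Request:
apply_moves([
  [20,0.5,0.5,2,0],
  [20,0.5,0.5,4,0],
  [20,0.5,0.5,6,0],
  [20,0.5,0.5,8,0],
  [20,0.5,0.5,10,0],
  [20,0.5,0.5,10,0],
])

```text
clock: 9.3
position: [0.5886, -0.092, 0.0589]
ee_rot: [-0.054, 0.999, 0.0, -0.0]
wrist_force: [-0.7, -0.6, -1.6]
width: 0.0329
gripper_force: 60.3
```

Request:
apply_moves([
  [20,0,0,3,0],
  [20,0,0,6,0],
  [20,0,0,9,0],
  [20,0,0,11,0],
  [20,0,0,12,0],
  [20,0,0,12,0],
  [20,0,0,12,0],
])

```text
clock: 10.0
position: [0.5892, -0.0922, 0.0477]
ee_rot: [-0.054, 0.999, 0.0, 0.0]
wrist_force: [-1.8, 0.3, 4.6]
width: 0.0333
gripper_force: 61.0
```

Request:
apply_moves([
  [20,0,-0.2,0,8],
  [20,0.1,-0.5,0,16],
  [20,0.15,-0.7,0,24],
  [20,0.25,-0.9,0,32],
  [20,0.4,-1.1,0,40],
  [20,0.55,-1.2,0,48],
  [20,0.7,-1.4,0,56],
  [20,0.9,-1.5,0,64],
  [20,1.1,-1.6,0,72],
  [20,1.4,-1.65,0,80],
])

```text
clock: 11.0
position: [0.5884, -0.0951, 0.0479]
ee_rot: [0.603, 0.798, -0.0, 0.001]
wrist_force: [0.7, -1.8, 3.8]
width: 0.033
gripper_force: 60.9
```

Request:
apply_moves([
  [20,0,0,0,5],
  [20,0,0,0,10],
  [20,0,0,0,11],
  [20,0,0,0,11],
])

```text
clock: 11.4
position: [0.5878, -0.095, 0.0477]
ee_rot: [0.674, 0.739, -0.0, 0.001]
wrist_force: [-1.3, -1.9, 4.1]
width: 0.0332
gripper_force: 61.1
```

```bash
python3 - <<'E'
from h import *
print(go(589.1,-92.2,60,6.17)); s=bot.read_state();print(s["wrist_force"],s["ft_torque"],np.degrees(s["qpos"][6]))
E
```

```text
(array([  2.7,   1.5, -12.3]), np.float64(-0.9), 'cur yaw of y 5.3', 'pos', array([587.8, -95. ,  47.7]))
[-1.27191833 -1.91329844  4.09855264] [-0.57121525  0.23538673  0.07230987] 32.4287555911367
```

Request:
apply_moves([
  [55,0,0,0,0],
  [60,0,0,0,0],
  [60,0,0,0,0],
  [60,0,0,-30,0],
  [60,0,0,-75,0],
  [60,0,0,-120,0],
  [60,0,0,-132,0],
  [60,0,0,-132,0],
])

```text
clock: 12.2
position: [0.589, -0.0939, 0.1813]
ee_rot: [0.674, 0.739, 0.002, 0.001]
wrist_force: [-0.0, 0.7, -0.2]
width: 0.06
gripper_force: 0.0
```

```bash
python3 - <<'E'
from h import *
print(go(491.5,-80,180,43.5))
c=snap("wrist");cv2.imwrite("pics/x.png",c["p"][:,:,::-1])
for r in find(c,"yellow",.076,.055,200): print(r)
E
```

```text
(array([ 22.8, -95.8,   0.9]), np.float64(-38.2), 'cur yaw of y 5.3', 'pos', array([589. , -93.9, 181.3]))
(array([133.,  92.]), np.int32(2860), array([456.1, -31.7, -46.2,  47.4,  33.9]), np.float64(0.062))
(array([314., 189.]), np.int32(2611), array([589.2, -91. , -83.8,  52.2,  33.2]), np.float64(0.078))
(array([ 87., 248.]), np.int32(1990), array([ 411.7, -155.5,   28.1,   52.5,   32.1]), np.float64(0.062))
```

Light 0 is locked: its top is at 76 mm and its axis lies along the dock's y. Next is light 1.

Request:
apply_moves([
  [75,4,-20,0,-8],
  [75,9,-40,0,-16],
  [75,14,-60,0,-24],
  [75,19,-80,0,-32],
  [75,23,-96,0,-38],
  [75,23,-96,0,-38],
  [75,23,-96,0,-38],
  [75,23,-96,0,-38],
])

```text
clock: 13.05
position: [0.4903, -0.0797, 0.1788]
ee_rot: [0.397, 0.918, -0.001, -0.0]
wrist_force: [-0.7, 0.6, -0.7]
width: 0.0747
gripper_force: 0.0
```

```bash
python3 near.py yellow .06 .054; python3 near.py blue .024 .018
```

```text
clock 13.05 j7 51.0 f [-0.7  0.6 -0.7]
(array([315., 102.]), np.int32(2831), array([446. , -32.4, -45.9,  49.4,  33.4]), np.float64(0.061)) (array([ 64.9,   0.2, 118.7]), np.float64(-0.9))
(array([158., 187.]), np.int32(2442), array([ 399.6, -163.7,   28.2,   53.6,   35.7]), np.float64(0.062)) (array([   0.9, -123.5,  118.9]), np.float64(-75.0))
(array([383., 280.]), np.int32(2086), array([592.8, -95.4, -86.5,  56. ,  47.3]), np.float64(0.077)) (array([-81.5,  64.2, 118.7]), np.float64(39.7))
('cur yaw of y 43.2', 'pos', array([490.3, -79.7, 178.8]))
clock 13.1 j7 51.0 f [-0.   0.   0.2]
(array([ 91., 277.]), np.int32(1831), array([ 397.1, -306.4,  -45.5,   59.2,   44.7]), np.float64(0.026)) (array([-101.3, -222.8,  155.3]), np.float64(-1.3))
('cur yaw of y 43.2', 'pos', array([490.4, -79.9, 178.9]))
```

Request:
apply_moves([
  [75,40,0,20,-1],
  [70,65,0,50,-1],
  [65,65,0,90,-1],
  [65,65,0,125,-1],
  [65,65,0,146,-1],
  [65,65,0,146,-1],
  [65,65,0,146,-1],
])

```text
clock: 13.85
position: [0.4459, -0.0331, 0.0336]
ee_rot: [0.389, 0.921, -0.001, 0.0]
wrist_force: [1.0, 0.4, 0.5]
width: 0.065
gripper_force: 0.0
```

```bash
python3 -c "
from h import *
print(go(446,-32.4,33,44.1))"
```

```text
(array([0.4, 0.6, 0.6]), np.float64(0.1), 'cur yaw of y 44.2', 'pos', array([445.9, -33.1,  33.6]))
```

Request:
apply_moves([
  [20,0.4,0.3,0,0],
  [20,0.4,0.3,0,0],
  [20,0.4,0.3,0,0],
  [20,0.4,0.3,0,0],
  [20,0.4,0.3,0,0],
  [20,0.4,0.3,0,0],
  [20,0.4,0.3,-30,0],
  [20,0.4,0.3,-75,0],
  [20,0.4,0.3,-120,0],
  [20,0.4,0.3,-132,0],
])

```text
clock: 14.85
position: [0.4483, -0.0318, 0.1701]
ee_rot: [0.389, 0.921, 0.004, 0.003]
wrist_force: [0.5, -0.4, -2.0]
width: 0.0328
gripper_force: 60.6
```

```bash
python3 -c "
from h import *
print(go(666,-185,165,96.2),bot.read_state()['gripper_force'])"
```

```text
(array([-261.6,   49.1,    6.2]), np.float64(-52.0), 'cur yaw of y 44.2', 'pos', array([448.3, -31.8, 170.1])) 60.607484579086304
```

Request:
apply_moves([
  [20,-30,5,0,-6],
  [20,-65,12,0,-13],
  [20,-100,19,0,-20],
  [20,-135,26,0,-27],
  [20,-170,33,0,-34],
  [20,-205,39,0,-41],
  [20,-240,45,0,-48],
  [20,-261,49,6,-52],
  [20,-261,49,6,-52],
  [20,-261,49,6,-52],
])

```text
clock: 15.85
position: [0.6618, -0.1849, 0.1581]
ee_rot: [-0.053, 0.999, 0.0, -0.001]
wrist_force: [-0.1, -0.2, -1.5]
width: 0.0333
gripper_force: 60.4
```

Request:
apply_moves([
  [20,0,0,0,0],
  [20,0,0,0,0],
  [20,0,0,0,0],
])

```text
clock: 16.15
position: [0.6625, -0.1836, 0.1598]
ee_rot: [-0.055, 0.998, 0.0, 0.0]
wrist_force: [1.5, 0.0, -1.4]
width: 0.0327
gripper_force: 60.4
```

```bash
python3 sock.py s1
```

```text
pos [ 0.66247113 -0.1836363   0.15978783] (np.float64(0.4), 'cur yaw of y 96.3') j7 126.73270693424335
red [148. 105.] 64 [ 612.4 -319.7] tool [  64.8 -129.9  127.6]
red [220. 104.] 64 [ 605.9 -263.7] tool [ 65.1 -73.5 127.7]
red [277. 104.] 64 [ 601.2 -219.8] tool [ 64.9 -29.4 127.7]
red [350. 104.] 60 [ 595.  -163.7] tool [ 65.   27.1 127.8]
white [314.  48.] 104 [ 558.1 -196. ] tool [105.2  -1.  127.7]
white [179.  49.] 91 [ 569.2 -296.1] tool [ 105.1 -101.7  127.6]
white [449.  50.] 92 [547.3 -95.9] tool [104.9  99.7 127.8]
white [314. 156.] 77 [ 638.2 -187.6] tool [ 24.6  -1.4 127.8]
white [439. 157.] 74 [627.5 -87.3] tool [ 24.3  99.5 127.9]
```

Request:
apply_moves([
  [20,30,-1,10,0],
  [20,65,-1.2,30,0],
  [20,65,-1.2,60,0],
  [20,65,-1.2,85,0],
  [20,65,-1.2,90,0],
  [20,65,-1.2,90,0],
  [20,65,-1.2,90,0],
  [20,65,-1.2,90,0],
  [20,65,-1.2,90,0],
])

```text
clock: 17.1
position: [0.5989, -0.1933, 0.0705]
ee_rot: [-0.054, 0.999, -0.0, 0.001]
wrist_force: [0.1, 0.3, -1.8]
width: 0.033
gripper_force: 60.4
```

```bash
python3 - <<'E'
from h import *
print(go(598.1,-191.8,60,96.17)); s=bot.read_state();print(s["wrist_force"],s["ee_rot"])
E
```

```text
(array([ 0.7,  1.6, 10.5]), np.float64(0.1), 'cur yaw of y 96.2', 'pos', array([ 598.9, -193.3,   70.5]))
[ 0.13681938  0.33082458 -1.79496357] [-5.44883844e-02  9.98513940e-01 -2.17659765e-04  9.38541542e-04]
```

Request:
apply_moves([
  [20,0.5,1,2,0],
  [20,0.5,1,4,0],
  [20,0.5,1,6,0],
  [20,0.5,1,8,0],
  [20,0.5,1,10,0],
  [20,0.5,1,11,0],
  [20,0.5,1,11,0],
])

```text
clock: 17.8
position: [0.5973, -0.192, 0.0581]
ee_rot: [-0.054, 0.999, 0.0, -0.0]
wrist_force: [-0.4, 0.0, -1.0]
width: 0.0332
gripper_force: 60.4
```

Request:
apply_moves([
  [20,0,0,3,0],
  [20,0,0,6,0],
  [20,0,0,8,0],
  [20,0,0,10,0],
  [20,0,0,10.5,0],
  [20,0,0,10.5,0],
  [20,0,0,10.5,0],
])

```text
clock: 18.5
position: [0.5978, -0.1923, 0.0482]
ee_rot: [-0.054, 0.999, -0.0, 0.0]
wrist_force: [0.2, -0.5, 3.6]
width: 0.033
gripper_force: 61.2
```

Request:
apply_moves([
  [20,0,0,0.4,8],
  [20,0,0,0.4,16],
  [20,0,0,0.4,24],
  [20,0,0,0.4,32],
  [20,0,0,0.4,40],
  [20,0,0,0.4,48],
  [20,0,0,0.4,56],
  [20,0,0,0.4,64],
  [20,0,0,0.4,72],
  [20,0,0,0.4,80],
])

```text
clock: 19.5
position: [0.5978, -0.1912, 0.0475]
ee_rot: [0.602, 0.798, 0.001, -0.0]
wrist_force: [-0.4, 1.7, 4.6]
width: 0.0329
gripper_force: 61.2
```

Request:
apply_moves([
  [20,0,0,0,5],
  [20,0,0,0,10],
  [20,0,0,0,11],
  [20,0,0,0,11],
])

```text
clock: 19.9
position: [0.598, -0.1913, 0.0475]
ee_rot: [0.673, 0.739, 0.001, -0.0]
wrist_force: [2.4, 2.0, 5.1]
width: 0.033
gripper_force: 61.1
```

```bash
python3 - <<'E'
from h import *
print(go(598,-192,60,6.17)); s=bot.read_state();print(s["wrist_force"],s["ft_torque"],np.degrees(s["qpos"][6]))
E
```

```text
(array([ -0.7,  -0. , -12.5]), np.float64(-0.8), 'cur yaw of y 5.4', 'pos', array([ 598. , -191.3,   47.5]))
[2.431132   1.97568446 5.11656675] [ 0.5499006  -0.10829278 -0.01510553] 51.14625183212678
```

Request:
apply_moves([
  [55,0,0,0,0],
  [60,0,0,0,0],
  [60,0,0,0,0],
  [60,0,0,-30,0],
  [60,0,0,-75,0],
  [60,0,0,-120,0],
  [60,0,0,-132,0],
  [60,0,0,-132,0],
])

```text
clock: 20.7
position: [0.5984, -0.193, 0.1815]
ee_rot: [0.674, 0.739, 0.001, 0.002]
wrist_force: [0.1, 0.3, -0.9]
width: 0.0602
gripper_force: 0.0
```

```bash
python3 - <<'E'
from h import *
s=bot.read_state()
c=snap("wrist")
for r in find(c,"yellow",.076,.055,200): print(r)
print(go(460,-133,180,5.4),np.degrees(s["qpos"][6]))
E
```

```text
(array([313.,  50.]), np.int32(3461), array([589.3, -93.1, -84.3,  49.6,  33.5]), np.float64(0.078))
(array([ 64., 132.]), np.int32(2616), array([ 413.4, -162.1,   28.3,   53.9,   32.7]), np.float64(0.061))
(array([313., 187.]), np.int32(2610), array([ 597.6, -188.5,  -84.4,   52.2,   33.4]), np.float64(0.078))
(array([  71.4, -131.5,   -0.7]), np.float64(-0.2), 'cur yaw of y 5.2', 'pos', array([ 597.5, -192.1,  179.4])) 43.611548013193335
```

Request:
apply_moves([
  [75,10,-18,0,-8],
  [75,19,-36,0,-16],
  [75,28,-54,0,-24],
  [75,37,-72,0,-32],
  [75,46,-90,0,-40],
  [75,55,-108,0,-48],
  [75,64,-126,0,-56],
  [75,71,-131,0,-64],
  [75,71,-131,0,-72],
  [75,71,-131,0,-80],
])

```text
clock: 21.75
position: [0.4591, -0.1318, 0.1776]
ee_rot: [0.037, 0.999, 0.001, -0.001]
wrist_force: [-0.5, 0.9, 0.4]
width: 0.0751
gripper_force: 0.0
```

Request:
apply_moves([
  [75,0,0,0,-8],
  [75,0,0,0,-16],
  [75,0,0,0,-24],
  [75,0,0,0,-32.5],
  [75,0,0,0,-32.5],
  [75,0,0,0,-32.5],
])

```text
clock: 22.35
position: [0.4597, -0.1328, 0.1783]
ee_rot: [-0.238, 0.971, -0.0, -0.001]
wrist_force: [0.4, -0.4, -0.2]
width: 0.0748
gripper_force: 0.0
```

```bash
python3 near.py yellow .06 .054
```

```text
clock 22.35 j7 126.0 f [ 0.4 -0.4 -0.2]
(array([315.,  96.]), np.int32(2876), array([ 398.3, -165.5,   27.6,   49.4,   33.7]), np.float64(0.062)) (array([ 69.3,  -0.6, 118.5]), np.float64(-0.0))
(array([164., 280.]), np.int32(428), array([ 594.7, -212.2,  -11.5,   37. ,   12.8]), np.float64(0.073)) (array([ -83.1, -133. ,  118.1]), np.float64(39.1))
(array([289., 332.]), np.int32(2195), array([589.8, -91. , -77. ,  55.3,  50.7]), np.float64(0.077)) (array([-134.9,  -23.3,  118. ]), np.float64(-75.4))
('cur yaw of y 117.6', 'pos', array([ 459.7, -132.8,  178.3]))
```

Request:
apply_moves([
  [75,40,0,20,0],
  [70,69,0,50,0],
  [65,69,0,90,0],
  [65,69,0,125,0],
  [65,69,0,146,0],
  [65,69,0,146,0],
  [65,69,0,146,0],
  [65,69,0,146,0],
])

```text
clock: 23.2
position: [0.4007, -0.1655, 0.0346]
ee_rot: [-0.24, 0.971, 0.0, 0.001]
wrist_force: [0.1, 0.0, -0.0]
width: 0.065
gripper_force: 0.0
```

```bash
python3 -c "
from h import *
print(go(398.3,-165.5,33,117.6))"
```

```text
(array([2.1, 1.1, 1.6]), np.float64(0.1), 'cur yaw of y 117.7', 'pos', array([ 400.7, -165.5,   34.6]))
```

Request:
apply_moves([
  [65,1.9,0.8,1,0],
  [20,1.9,0.8,1,0],
  [20,1.9,0.8,1,0],
  [20,1.9,0.8,1,0],
  [20,1.9,0.8,1,0],
  [20,1.9,0.8,1,0],
  [20,1.9,0.8,1,0],
])

```text
clock: 23.9
position: [0.3982, -0.1654, 0.0331]
ee_rot: [-0.24, 0.971, 0.0, 0.001]
wrist_force: [-0.4, 1.2, 6.8]
width: 0.0327
gripper_force: 59.9
```

Request:
apply_moves([
  [20,0,0,-30,0],
  [20,0,0,-75,0],
  [20,0,0,-120,0],
  [20,0,0,-132,0],
  [20,0,0,-132,0],
])

```text
clock: 24.4
position: [0.3989, -0.1657, 0.1663]
ee_rot: [-0.24, 0.971, 0.0, 0.003]
wrist_force: [-0.4, -0.1, -2.0]
width: 0.033
gripper_force: 61.0
```

```bash
python3 -c "
from h import *
print(go(677,-285,162,96.2),bot.read_state()['gripper_force'])"
```

```text
(array([-190.5, -235. ,    5.6]), np.float64(21.5), 'cur yaw of y 117.7', 'pos', array([ 398.9, -165.7,  166.3])) 60.95205545425415
```

Request:
apply_moves([
  [20,-20,-25,-5,3],
  [20,-45,-55,-5,6],
  [20,-70,-86,-5,9],
  [20,-95,-117,-5,12],
  [20,-120,-148,-5,15],
  [20,-145,-179,-5,18],
  [20,-170,-210,0,21],
  [20,-190,-235,5,21.5],
  [20,-190,-235,5,21.5],
  [20,-190,-235,5,21.5],
])

```text
clock: 25.4
position: [0.6735, -0.2859, 0.1563]
ee_rot: [-0.054, 0.999, -0.0, -0.003]
wrist_force: [-0.4, -0.4, -1.3]
width: 0.0332
gripper_force: 61.2
```

Request:
apply_moves([
  [20,0,0,0,0],
  [20,0,0,0,0],
  [20,0,0,0,0],
])

```text
clock: 25.7
position: [0.6747, -0.2846, 0.1601]
ee_rot: [-0.054, 0.999, 0.0, 0.0]
wrist_force: [0.3, 0.1, -2.1]
width: 0.0331
gripper_force: 61.2
```

```bash
python3 sock.py s2
```

```text
pos [ 0.67465886 -0.28463146  0.1600504 ] (np.float64(0.3), 'cur yaw of y 96.2') j7 138.37685794159646
red [279. 102.] 78 [ 612.1 -319.3] tool [ 66.1 -27.8 128. ]
red [353. 103.] 73 [ 606.  -263.2] tool [ 66.   28.8 128. ]
red [407. 103.] 38 [ 601.5 -221.2] tool [ 65.9  70.9 128. ]
red [534. 104.] 43 [ 590.6 -121.4] tool [ 66.  171.4 128.1]
white [316.  46.] 87 [ 568.8 -295.3] tool [106.5   0.9 128. ]
white [452.  48.] 79 [ 558.  -195.3] tool [106.4 101.4 128. ]
white [581.  51.] 73 [547.2 -95.4] tool [106.3 201.9 128. ]
white [316. 155.] 61 [ 649.2 -286.8] tool [ 25.6   0.6 128. ]
white [441. 155.] 67 [ 638.2 -186.6] tool [ 25.7 101.3 128.1]
white [563. 156.] 62 [627.4 -86.5] tool [ 25.5 202.1 128.1]
```

Request:
apply_moves([
  [20,30,0.6,10,0],
  [20,66,0.6,30,0],
  [20,66,0.6,60,0],
  [20,66,0.6,85,0],
  [20,66,0.6,90,0],
  [20,66,0.6,90,0],
  [20,66,0.6,90,0],
  [20,66,0.6,90,0],
  [20,66,0.6,90,0],
])

```text
clock: 26.65
position: [0.61, -0.2922, 0.0707]
ee_rot: [-0.055, 0.999, -0.0, 0.001]
wrist_force: [0.0, -0.1, -2.0]
width: 0.033
gripper_force: 61.1
```

```bash
python3 - <<'E'
from h import *
print(go(609.05,-291.1,60,96.17)); s=bot.read_state();print(s["wrist_force"],s["ee_rot"])
E
```

```text
(array([ 0.9,  1.2, 10.7]), np.float64(0.1), 'cur yaw of y 96.3', 'pos', array([ 610. , -292.2,   70.7]))
[ 0.0414941  -0.05063568 -1.99925471] [-5.45328412e-02  9.98511476e-01 -4.43608351e-04  8.97338763e-04]
```

Request:
apply_moves([
  [20,0.7,0.9,2,0],
  [20,0.7,0.9,4,0],
  [20,0.7,0.9,6,0],
  [20,0.7,0.9,8,0],
  [20,0.7,0.9,10,0],
  [20,0.7,0.9,11,0],
  [20,0.7,0.9,11,0],
])

```text
clock: 27.35
position: [0.6084, -0.2909, 0.0581]
ee_rot: [-0.054, 0.999, 0.0, -0.0]
wrist_force: [-0.3, -0.7, -2.1]
width: 0.0331
gripper_force: 61.1
```

Request:
apply_moves([
  [20,0,0,3,0],
  [20,0,0,6,0],
  [20,0,0,8,0],
  [20,0,0,10,0],
  [20,0,0,11,0],
  [20,0,0,11,0],
  [20,0,0,11,0],
])

```text
clock: 28.05
position: [0.6088, -0.2911, 0.0478]
ee_rot: [-0.054, 0.999, -0.0, 0.0]
wrist_force: [0.2, -0.4, 3.3]
width: 0.0329
gripper_force: 61.9
```

Request:
apply_moves([
  [20,0,0,0.4,8],
  [20,0,0,0.4,16],
  [20,0,0,0.4,24],
  [20,0,0,0.4,32],
  [20,0,0,0.4,40],
  [20,0,0,0.4,48],
  [20,0,0,0.4,56],
  [20,0,0,0.4,64],
  [20,0,0,0.4,72],
  [20,0,0,0.4,80],
])

```text
clock: 29.05
position: [0.6091, -0.2907, 0.0473]
ee_rot: [0.602, 0.798, 0.0, 0.0]
wrist_force: [-0.1, 0.7, 3.0]
width: 0.033
gripper_force: 62.0
```

Request:
apply_moves([
  [20,0,0,0,5],
  [20,0,0,0,10],
  [20,0,0,0,11],
  [20,0,0,0,11],
])

```text
clock: 29.45
position: [0.6091, -0.2907, 0.0473]
ee_rot: [0.673, 0.739, 0.0, 0.0]
wrist_force: [1.1, 0.4, 3.4]
width: 0.0329
gripper_force: 62.0
```

```bash
python3 - <<'E'
from h import *
print(go(598,-192,60,6.17)); s=bot.read_state();print(s["wrist_force"],s["ft_torque"],np.degrees(s["qpos"][6]))
E
```

```text
(array([ 99.3,  -1.9, -12.8]), np.float64(-0.8), 'cur yaw of y 5.3', 'pos', array([ 609.1, -290.7,   47.3]))
[1.05033247 0.44437637 3.39428723] [ 0.17748508 -0.3394816   0.03023309] 60.83935150054763
```

Request:
apply_moves([
  [55,0,0,0,0],
  [60,0,0,0,0],
  [60,0,0,0,0],
  [60,0,0,-30,0],
  [60,0,0,-75,0],
  [60,0,0,-120,0],
  [60,0,0,-132,0],
  [60,0,0,-132,0],
])

```text
clock: 30.25
position: [0.6092, -0.2919, 0.1814]
ee_rot: [0.674, 0.739, 0.001, 0.002]
wrist_force: [-0.1, -0.0, 0.4]
width: 0.0602
gripper_force: 0.0
```

```bash
python3 - <<'E'
from h import *
c=snap("wrist")
for r in find(c,"yellow",.076,.055,200): print(r)
for r in find(c,"blue",.024,.018,300,35): print("w",r)
t=snap("top");cv2.imwrite("pics/t1.png",t["p"][:,:,::-1]);P=cloud(t);h=cv2.cvtColor(t["p"],cv2.COLOR_RGB2HSV)
m=((P[...,2]>.015)&(P[...,2]<.035)&(P[...,0]<.5)&(P[...,0]>.33)).astype(np.uint8)
n,l,st,ce=cv2.connectedComponentsWithStats(m)
for k in range(1,n):
    if 150<st[k,4]<600:
        v,u=np.nonzero(l==k);print(ce[k].round(),st[k,4],rect(toplane(t,np.c_[u,v],.024)),np.median(h[l==k],axis=0))
print(go(0,0,0,0))
E
```

```text
(array([310.,  48.]), np.int32(3468), array([ 597.4, -191. ,  -84. ,   49.9,   33. ]), np.float64(0.077))
(array([315., 188.]), np.int32(2603), array([ 609.6, -287.4,  -84.8,   52. ,   33.4]), np.float64(0.078))
w (array([104., 149.]), np.int32(2256), array([ 423.1, -281.3,  -39.3,   61.8,   40.4]), np.float64(0.026))
[293. 211.] 221 [431.9  94.3  55.   62.6  31.6] [104.  37. 255.]
[419. 211.] 230 [ 420.5 -284.6  -38.9   63.2   33.1] [105.  45. 255.]
[473. 217.] 187 [ 399.6 -450.2  -47.5   52.5   51.4] [  2. 174. 241.]
[206. 220.] 206 [409.4 359.7  88.8  61.6  30.3] [104.  20. 255.]
(array([ 344.4, -578.7,  178.8]), np.float64(5.3), 'cur yaw of y 5.3', 'pos', array([ 608. , -290.3,  177.5]))
```

All three lights are locked, and the right-hand pack was knocked to (421,-284). I take that one first.

```bash
python3 -c "
from h import *
print(go(474,-327,150,51))"
```

```text
(array([ -24.3, -136.8,   27.7]), np.float64(-45.7), 'cur yaw of y 5.3', 'pos', array([ 608. , -290.3,  177.5]))
```

Request:
apply_moves([
  [75,-5,-28,0,-8],
  [75,-10,-56,5,-16],
  [75,-15,-84,10,-24],
  [75,-20,-112,20,-32],
  [75,-24,-137,27,-40],
  [75,-24,-137,27,-45.7],
  [75,-24,-137,27,-45.7],
  [75,-24,-137,27,-45.7],
  [75,-24,-137,27,-45.7],
])

```text
clock: 31.25
position: [0.4747, -0.3267, 0.1513]
ee_rot: [0.334, 0.942, -0.0, -0.001]
wrist_force: [-0.4, 0.1, 0.2]
width: 0.0747
gripper_force: 0.0
```

```bash
python3 near.py blue .024 .018
```

```text
clock 31.25 j7 102.0 f [-0.4  0.1  0.2]
(array([306.,  95.]), np.int32(329), array([ 420.2, -284.5,  -39. ,   60.7,   31. ]), np.float64(0.025)) (array([ 68.8,  -1.4, 127.3]), np.float64(-0.1))
('cur yaw of y 50.9', 'pos', array([ 474.7, -326.7,  151.3]))
```

Request:
apply_moves([
  [70,40,-1,20,0],
  [65,69,-1.3,50,0],
  [65,69,-1.3,90,0],
  [65,69,-1.3,125,0],
  [65,69,-1.3,140,0],
  [65,69,-1.3,140,0],
  [65,69,-1.3,140,0],
])

```text
clock: 32.0
position: [0.4201, -0.2854, 0.0124]
ee_rot: [0.335, 0.942, -0.001, 0.0]
wrist_force: [0.6, 1.0, 0.3]
width: 0.0651
gripper_force: 0.0
```

```bash
python3 -c "
from h import *
print(go(420.2,-284.5,10,51))"
```

```text
(array([0.5, 0.8, 2.4]), np.float64(-0.1), 'cur yaw of y 50.9', 'pos', array([ 420.1, -285.4,   12.4]))
```

Request:
apply_moves([
  [65,0.5,0.7,2,0],
  [20,0.5,0.7,2,0],
  [20,0.5,0.7,2,0],
  [20,0.5,0.7,2,0],
  [20,0.5,0.7,2,0],
  [20,0.5,0.7,2,0],
  [20,0.5,0.7,-40,0],
  [20,0.5,0.7,-85,0],
  [20,0.5,0.7,-130,0],
  [20,0.5,0.7,-150,0],
])

```text
clock: 33.0
position: [0.4212, -0.2855, 0.1655]
ee_rot: [0.335, 0.942, 0.0, 0.003]
wrist_force: [1.1, -0.2, -0.3]
width: 0.0307
gripper_force: 60.5
```

```bash
python3 -c "
from h import *
print(go(674,195,162,87.7),bot.read_state()['gripper_force'],bot.read_state()['width'])"
```

```text
(array([107. , 532.3,   4.3]), np.float64(-36.8), 'cur yaw of y 50.9', 'pos', array([ 421.2, -285.5,  165.5])) 60.45204162597656 0.03065354747588057
```

Request:
apply_moves([
  [20,7,35,-10,0],
  [20,16,80,-10,0],
  [20,25,125,-10,0],
  [20,34,170,-10,0],
  [20,43,215,-10,0],
  [20,52,260,-10,0],
  [20,61,305,-10,0],
  [20,70,350,-10,0],
  [20,79,395,-10,0],
  [20,88,440,-10,0],
])

```text
clock: 34.0
position: [0.6293, 0.115, 0.1717]
ee_rot: [0.334, 0.943, 0.0, -0.0]
wrist_force: [0.7, -1.5, -1.0]
width: 0.0307
gripper_force: 60.4
```

Request:
apply_moves([
  [20,9,45,0,-8],
  [20,19,92,0,-16],
  [20,19,92,5,-24],
  [20,19,92,10,-32],
  [20,19,92,14,-36.8],
  [20,19,92,14,-36.8],
  [20,19,92,14,-36.8],
  [20,19,92,14,-36.8],
])

```text
clock: 34.8
position: [0.6721, 0.1965, 0.1583]
ee_rot: [0.02, 1.0, 0.0, 0.0]
wrist_force: [0.6, -0.1, -1.0]
width: 0.0305
gripper_force: 60.4
```

```bash
cat > bay.py <<'E'
from h import *
import sys
c=snap("wrist");P=cloud(c);s=c["s"];M=R.from_quat(s["ee_rot"]).as_matrix()
cv2.imwrite(f"pics/{sys.argv[1]}.png",c["p"][:,:,::-1])
print("pos",s["position"],go(0,0,0,87.7,s)[1:3],"j7",np.degrees(s["qpos"][6]))
near=(P[...,0]>.53)&(P[...,0]<.68)&(P[...,1]>.04)&(P[...,1]<.34)
top=near&(abs(P[...,2]-.033)<.006)
hull=cv2.convexHull(np.c_[np.nonzero(top)[::-1]].T.reshape(-1,2).astype(np.int32) if 0 else np.column_stack(np.nonzero(top)[::-1]).astype(np.int32))
print("charger",rect(toplane(c,hull.reshape(-1,2),.032)))
H=np.zeros((400,640),np.uint8);cv2.fillConvexPoly(H,hull,1)
hole=((H>0)&(P[...,2]<.026)).astype(np.uint8)
hole=cv2.morphologyEx(hole,cv2.MORPH_OPEN,np.ones((3,3)))
n,l,st,ce=cv2.connectedComponentsWithStats(hole)
for k in range(1,n):
    if st[k,4]>200:
        cs,_=cv2.findContours((l==k).astype(np.uint8),0,2)
        r=rect(toplane(c,cs[0].reshape(-1,2),.032)); d=M.T@(np.r_[r[:2],32]-s["position"]*1000)
        print("hole",st[k],r,"tool",d.round(1))
E
python3 bay.py b0
```

```text
pos [0.67213438 0.19652431 0.15829005] (np.float64(-0.0), 'cur yaw of y 87.7') j7 82.96161109224958
charger [604.3 186.7  87.4 252.1 111. ]
hole [ 256   56   47   88 4000] [603.7 172.   -2.8  64.5  34.6] tool [ 67.4 -27.3 126.3]
hole [ 328   56   47   88 3934] [606.  226.4  -1.8  64.5  34.6] tool [ 67.3  27.1 126.3]
hole [ 397   57   51   87 3774] [608.3 280.7  -2.7  64.   34.3] tool [ 67.3  81.5 126.3]
```

View pics/b0.png

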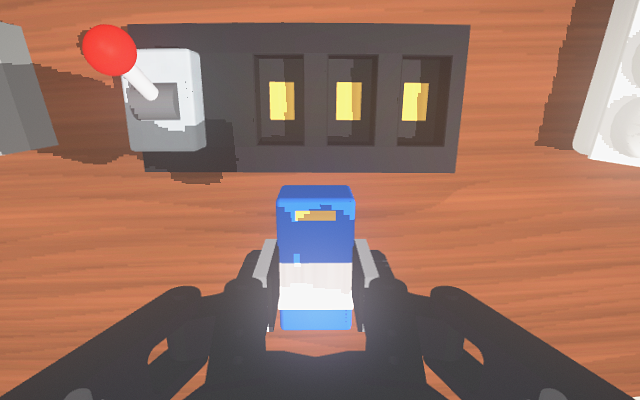

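The pack is in hand, and all three bays are clear and measured with the right size and spacing. The lever ball is at (109,50).

Request:
apply_moves([
  [20,30,-13,0,0],
  [20,67.4,-27.3,15,0],
  [20,67.4,-27.3,55,0],
  [20,67.4,-27.3,90,0],
  [20,67.4,-27.3,105,0],
  [20,67.4,-27.3,105,0],
  [20,67.4,-27.3,105,0],
  [20,67.4,-27.3,105,0],
])

```text
clock: 35.65
position: [0.6055, 0.1721, 0.0551]
ee_rot: [0.02, 1.0, 0.001, 0.002]
wrist_force: [0.1, 0.3, -0.9]
width: 0.0303
gripper_force: 60.3
```

```bash
python3 - <<'E'
from h import *
print(go(603.7,172,35,87.5)); s=bot.read_state();print(s["wrist_force"],s["ee_rot"])
E
```

```text
(array([ 1.9, -0.2, 20.1]), np.float64(0.2), 'cur yaw of y 87.7', 'pos', array([605.5, 172.1,  55.1]))
[ 0.07997532  0.30949441 -0.92665056] [1.98577242e-02 9.99801228e-01 5.29626072e-04 1.70111801e-03]
```

Request:
apply_moves([
  [20,1.2,0,3,0.2],
  [20,1.2,0,6,0.2],
  [20,1.2,0,9,0.2],
  [20,1.2,0,12,0.2],
  [20,1.2,0,15,0.2],
  [20,1.2,0,18,0.2],
  [20,1.2,0,18,0.2],
])

```text
clock: 36.35
position: [0.602, 0.1718, 0.0344]
ee_rot: [0.021, 1.0, -0.0, -0.0]
wrist_force: [-0.3, -0.0, -1.3]
width: 0.0303
gripper_force: 60.3
```

Request:
apply_moves([
  [45,0,0,0,0],
  [50,0,0,0,0],
  [50,0,0,0,0],
  [50,0,0,-30,0],
  [0,0,0,-30,0],
  [0,0,0,-30,0],
  [0,0,0,-30,0],
  [0,0,0,-30,0],
  [0,0,0,-30,0],
  [0,0,0,-30,0],
])

```text
clock: 37.35
position: [0.6022, 0.1719, 0.0646]
ee_rot: [0.021, 1.0, -0.0, -0.0]
wrist_force: [-0.4, -0.5, -0.7]
width: 0.0001
gripper_force: 0.0
```

Request:
apply_moves([
  [0,-1,0,10,0],
  [0,-1,0,20,0],
  [0,-1,0,26,0],
  [0,-1,0,29,0],
  [0,-1,0,31,0],
  [0,-1,0,31,0],
])

```text
clock: 37.95
position: [0.6034, 0.1718, 0.0338]
ee_rot: [0.021, 1.0, -0.0, -0.0]
wrist_force: [0.2, -1.0, -0.4]
width: -0.0002
gripper_force: 0.0
```

Request:
apply_moves([
  [0,0,0,1,0],
  [0,0,0,2,0],
  [0,0,0,3,0],
  [0,0,0,3,0],
])

```text
clock: 38.35
position: [0.6037, 0.172, 0.0322]
ee_rot: [0.021, 1.0, 0.0, 0.0]
wrist_force: [-2.3, -0.1, 5.7]
width: -0.0002
gripper_force: 2.9
```

Request:
apply_moves([
  [0,0,0,-40,0],
  [30,0,0,-85,0],
  [70,0,0,-130,0],
  [75,0,0,-130,0],
  [75,0,0,-130,0],
])

```text
clock: 38.85
position: [0.6042, 0.1721, 0.1625]
ee_rot: [0.021, 1.0, 0.001, 0.001]
wrist_force: [-0.9, 0.2, -0.6]
width: 0.0581
gripper_force: 0.0
```

```bash
python3 - <<'E'
from h import *
c=snap("wrist");P=cloud(c)
for r in find(c,"blue",.032,.02,200,35): print(r)
print(np.median(P[(abs(P[...,0]-.570)<.01)&(abs(P[...,1]-.2)<.04)][:,2]))
for x,y,yw in((432,94.3,-35),):
  a=np.radians(yw+90);print(go(x-68*np.cos(a),y-68*np.sin(a),150,yw))
  a=np.radians(yw+270);print(go(x-68*np.cos(a),y-68*np.sin(a),150,yw),np.degrees(c["s"]["qpos"][6]))
E
```

```text
(array([313., 188.]), np.int32(773), array([602.3, 172. ,  -2.4,  61.8,  31.7]), np.float64(0.034))
0.03355775039425685
(array([ 204.3, -142.3,   10.8]), np.float64(-57.4), 'cur yaw of y 87.6', 'pos', array([603.2, 172.1, 160.9]))
(array([131.1, -27.7,  10.9]), np.float64(-57.4), 'cur yaw of y 87.6', 'pos', array([603.2, 172.1, 160.9])) 81.32857094880222
```

Request:
apply_moves([
  [75,25,-5,0,-8],
  [75,50,-10,0,-16],
  [75,75,-15,0,-24],
  [75,100,-20,5,-32],
  [75,125,-27,10,-40],
  [75,131,-28,11,-48],
  [75,131,-28,11,-56],
  [75,131,-28,11,-57.4],
  [75,131,-28,11,-57.4],
  [75,131,-28,11,-57.4],
])

```text
clock: 39.9
position: [0.4712, 0.1494, 0.1495]
ee_rot: [-0.46, 0.888, -0.0, -0.001]
wrist_force: [-0.0, 0.2, -0.6]
width: 0.075
gripper_force: 0.0
```

```bash
python3 near.py blue .024 .018
```

```text
clock 39.9 j7 126.0 f [-0.   0.2 -0.6]
(array([317.,  73.]), np.int32(713), array([431.1,  96.4,  54.2,  60. ,  30.7]), np.float64(0.026)) (array([ 66.2,   2.2, 125.5]), np.float64(0.6))
(array([234., 288.]), np.int32(375), array([583. , 184.5,  42.2,  38. ,  18.2]), np.float64(0.033)) (array([-93.3, -71.1, 125.3]), np.float64(12.6))
('cur yaw of y 144.8', 'pos', array([471.2, 149.4, 149.5]))
```

Request:
apply_moves([
  [70,40,2,20,0.5],
  [65,66.5,2,50,0.5],
  [65,66.5,2,90,0.5],
  [65,66.5,2,125,0.5],
  [65,66.5,2,139,0.5],
  [65,66.5,2,139,0.5],
  [65,66.5,2,139,0.5],
])

```text
clock: 40.65
position: [0.432, 0.0961, 0.0113]
ee_rot: [-0.457, 0.889, -0.0, -0.0]
wrist_force: [-1.0, 0.3, 0.3]
width: 0.065
gripper_force: 0.0
```

```bash
python3 -c "
from h import *
print(go(431.1,96.4,10,144.2))"
```

```text
(array([0.3, 0.9, 1.3]), np.float64(0.2), 'cur yaw of y 144.4', 'pos', array([432. ,  96.1,  11.3]))
```

Request:
apply_moves([
  [65,0.3,0.5,1,0],
  [20,0.3,0.5,1,0],
  [20,0.3,0.5,1,0],
  [20,0.3,0.5,1,0],
  [20,0.3,0.5,1,0],
  [20,0.3,0.5,1,0],
  [20,0.3,0.5,-40,0],
  [20,0.3,0.5,-85,0],
  [20,0.3,0.5,-130,0],
  [20,0.3,0.5,-150,0],
])

```text
clock: 41.65
position: [0.4329, 0.0968, 0.1652]
ee_rot: [-0.457, 0.889, 0.001, 0.003]
wrist_force: [0.5, 0.2, -1.7]
width: 0.0306
gripper_force: 60.1
```

```bash
python3 -c "
from h import *
print(go(605.5,226.4,165,87.5),bot.read_state()['gripper_force'],bot.read_state()['width'])"
```

```text
(array([-205.8,  -65. ,    1.7]), np.float64(56.9), 'cur yaw of y 144.4', 'pos', array([432.9,  96.8, 165.2])) 60.112788677215576 0.030647485944883382
```

Request:
apply_moves([
  [20,-25,-8,0,7],
  [20,-55,-18,0,14],
  [20,-85,-28,0,22],
  [20,-115,-37,0,30],
  [20,-145,-46,0,38],
  [20,-175,-55,0,46],
  [20,-205.5,-65,0,54],
  [20,-205.5,-65,0,56.9],
  [20,-205.5,-65,20,56.9],
  [20,-205.5,-65,60,56.9],
])

```text
clock: 42.65
position: [0.6061, 0.2266, 0.1034]
ee_rot: [0.021, 1.0, 0.001, 0.003]
wrist_force: [0.5, 0.1, -1.2]
width: 0.0307
gripper_force: 60.1
```

Request:
apply_moves([
  [20,0,0,35,0],
  [20,0,0,48,0],
  [20,0,0,48,0],
  [20,0,0,48,0],
  [20,0,0,48,0],
])

```text
clock: 43.15
position: [0.6049, 0.2261, 0.0553]
ee_rot: [0.021, 1.0, 0.001, 0.002]
wrist_force: [-0.0, 0.1, -1.0]
width: 0.0303
gripper_force: 60.0
```

```bash
python3 - <<'E'
from h import *
print(go(605.5,226.4,35,87.5)); s=bot.read_state();print(s["wrist_force"])
E
```

```text
(array([-0.5,  0.3, 20.3]), np.float64(0.0), 'cur yaw of y 87.5', 'pos', array([604.9, 226.1,  55.3]))
[-0.03371369  0.07619955 -0.97661767]
```

Request:
apply_moves([
  [20,-1,0.2,3,0],
  [20,-1,0.2,6,0],
  [20,-1,0.2,9,0],
  [20,-1,0.2,12,0],
  [20,-1,0.2,15,0],
  [20,-1,0.2,18,0],
  [20,-1,0.2,18,0],
])

```text
clock: 43.85
position: [0.6039, 0.2257, 0.0344]
ee_rot: [0.021, 1.0, -0.0, -0.0]
wrist_force: [-1.1, -0.8, -1.0]
width: 0.0303
gripper_force: 60.0
```

Request:
apply_moves([
  [45,0,0,0,0],
  [50,0,0,0,0],
  [50,0,0,0,0],
  [50,0,0,-30,0],
  [0,0,0,-30,0],
  [0,0,0,-30,0],
  [0,0,0,-30,0],
  [0,0,0,-30,0],
  [0,0,0,-30,0],
  [0,0,0,-30,0],
])

```text
clock: 44.85
position: [0.6041, 0.2257, 0.0646]
ee_rot: [0.021, 1.0, -0.0, -0.0]
wrist_force: [-0.3, 0.1, -0.5]
width: 0.0001
gripper_force: 0.0
```

Request:
apply_moves([
  [0,-1,0,10,0],
  [0,-1,0,20,0],
  [0,-1,0,27,0],
  [0,-1,0,30,0],
  [0,-1,0,32,0],
  [0,-1,0,34,0],
  [0,-1,0,34,0],
])

```text
clock: 45.55
position: [0.6052, 0.2256, 0.0322]
ee_rot: [0.022, 1.0, 0.0, -0.0]
wrist_force: [-3.1, -1.3, 6.2]
width: -0.0
gripper_force: 3.1
```

Request:
apply_moves([
  [0,0,0,-40,0],
  [30,0,0,-85,0],
  [70,0,0,-130,0],
  [75,0,0,-130,0],
  [75,0,0,-130,0],
])

```text
clock: 46.05
position: [0.6063, 0.2261, 0.1627]
ee_rot: [0.021, 1.0, 0.001, 0.001]
wrist_force: [0.1, 0.3, 0.1]
width: 0.0576
gripper_force: 0.0
```

```bash
python3 - <<'E'
from h import *
c=snap("wrist");P=cloud(c)
for r in find(c,"blue",.032,.02,200,21): print(r)
t=snap("top");P=cloud(t);h=cv2.cvtColor(t["p"],cv2.COLOR_RGB2HSV)
m=((P[...,2]>.015)&(P[...,2]<.035)&(P[...,0]<.5)&(P[...,0]>.33)).astype(np.uint8)
n,l,st,ce=cv2.connectedComponentsWithStats(m)
for k in range(1,n):
    if 100<st[k,4]<600:
        v,u=np.nonzero(l==k);r=rect(toplane(t,np.c_[u,v],.024));print(ce[k].round(),st[k,4],r,np.median(h[l==k],axis=0))
for x,y,yw in((409.3,361,175),):
  a=np.radians(yw+90);print(go(x-68*np.cos(a),y-68*np.sin(a),150,yw),np.degrees(c["s"]["qpos"][6]))
E
```

```text
(array([248., 162.]), np.int32(1357), array([585.2, 173. ,  87.5,  32. ,  28. ]), np.float64(0.034))
(array([315., 153.]), np.int32(544), array([579.7, 227.4,  87.6,  30.7,  10.5]), np.float64(0.034))
(array([315., 203.]), np.int32(1162), array([622.2, 225.3,  87.6,  31.2,  26.3]), np.float64(0.034))
(array([251., 212.]), np.int32(423), array([628.2, 171.5,  89.2,  32.2,  10.6]), np.float64(0.034))
[141. 226.] 106 [393.9 563.9   7.5 127.6  11.5] [130.   2. 249.]
[473. 217.] 193 [ 399.6 -450.2  -47.5   52.5   51.4] [  2. 175. 243.]
[294. 239.] 131 [348.4  94.1  -1.1  32.9  30. ] [144. 124. 249.]
(array([197.9, 194.7,  10.2]), np.float64(-87.4), 'cur yaw of y 87.6', 'pos', array([604.6, 225.8, 160. ])) 77.87095628216763
```

Request:
apply_moves([
  [75,25,25,0,-8],
  [75,50,50,0,-16],
  [75,75,75,0,-24],
  [75,100,100,0,-32],
  [75,125,125,0,-40],
  [75,150,150,5,-48],
  [75,175,175,10,-56],
  [75,198,195,10,-64],
  [75,198,195,10,-72],
  [75,198,195,10,-80],
])

```text
clock: 47.15
position: [0.4136, 0.4296, 0.1488]
ee_rot: [-0.63, 0.777, -0.0, -0.002]
wrist_force: [-0.2, -0.5, -0.6]
width: 0.0752
gripper_force: 0.0
```

Request:
apply_moves([
  [75,0,0,0,-7.4],
  [75,0,0,0,-7.4],
  [75,0,0,0,-7.4],
])

```text
clock: 47.45
position: [0.4154, 0.4285, 0.1498]
ee_rot: [-0.674, 0.739, -0.0, -0.001]
wrist_force: [0.4, 0.1, 1.2]
width: 0.0752
gripper_force: 0.0
```

```bash
python3 near.py blue .024 .018 p3
```

```text
clock 47.45 j7 132.0 f [0.4 0.1 1.2]
(array([316., 102.]), np.int32(3383), array([409.4, 362.2,  84.8,  60.7,  31.3]), np.float64(0.026)) (array([ 66.4,  -0.2, 125.9]), np.float64(-0.0))
('cur yaw of y 174.8', 'pos', array([415.4, 428.5, 149.8]))
```

Request:
apply_moves([
  [70,40,0,20,0],
  [65,66.5,0,50,0],
  [65,66.5,0,90,0],
  [65,66.5,0,125,0],
  [65,66.5,0,139,0],
  [65,66.5,0,139,0],
  [65,66.5,0,139,0],
  [65,66.5,0,139,0],
])

```text
clock: 48.3
position: [0.4113, 0.3642, 0.0139]
ee_rot: [-0.675, 0.738, 0.0, 0.002]
wrist_force: [0.5, 0.0, -0.0]
width: 0.0652
gripper_force: 0.0
```

```bash
python3 -c "
from h import *
print(go(409.4,362.2,10,174.8))"
```

```text
(array([2.2, 1.7, 3.9]), np.float64(0.1), 'cur yaw of y 174.9', 'pos', array([411.3, 364.2,  13.9]))
```

Request:
apply_moves([
  [65,1.5,1.2,2.5,0],
  [65,1.5,1.2,2.5,0],
  [20,1.5,1.2,2.5,0],
  [20,1.5,1.2,2.5,0],
  [20,1.5,1.2,2.5,0],
  [20,1.5,1.2,2.5,0],
  [20,1.5,1.2,2.5,0],
  [20,1.5,1.2,2.5,0],
])

```text
clock: 49.1
position: [0.409, 0.3618, 0.0101]
ee_rot: [-0.675, 0.738, 0.0, 0.0]
wrist_force: [-0.9, -0.5, 6.0]
width: 0.0307
gripper_force: 61.0
```

Request:
apply_moves([
  [20,0,0,-40,0],
  [20,0,0,-85,0],
  [20,0,0,-130,0],
  [20,0,0,-152,0],
  [20,0,0,-152,0],
])

```text
clock: 49.6
position: [0.4104, 0.363, 0.1649]
ee_rot: [-0.675, 0.738, 0.001, 0.003]
wrist_force: [0.8, -0.4, -0.9]
width: 0.0306
gripper_force: 60.4
```

```bash
python3 -c "
from h import *
print(go(607.5,280.7,165,87.5),bot.read_state()['gripper_force'],bot.read_state()['width'])"
```

```text
(array([  64.6, -203.6,    0.3]), np.float64(87.4), 'cur yaw of y 174.9', 'pos', array([410.4, 363. , 164.9])) 60.36213755607605 0.03060843564416347
```

Request:
apply_moves([
  [20,8,-25,0,8],
  [20,16,-50,0,16],
  [20,24,-75,0,24],
  [20,32,-100,0,32],
  [20,40,-125,0,40],
  [20,48,-150,0,48],
  [20,56,-175,0,56],
  [20,64.5,-203.5,0,64],
  [20,64.5,-203.5,0,72],
  [20,64.5,-203.5,0,80],
])

```text
clock: 50.6
position: [0.6056, 0.2773, 0.1584]
ee_rot: [-0.039, 0.999, -0.002, -0.001]
wrist_force: [-1.0, 1.5, -1.3]
width: 0.0302
gripper_force: 60.3
```

Request:
apply_moves([
  [20,0,0,20,7.4],
  [20,0,0,60,7.4],
  [20,0,0,95,7.4],
  [20,0,0,108,7.4],
  [20,0,0,108,7.4],
  [20,0,0,108,7.4],
  [20,0,0,108,7.4],
])

```text
clock: 51.3
position: [0.6072, 0.2796, 0.0556]
ee_rot: [0.022, 1.0, 0.001, 0.002]
wrist_force: [0.4, 0.1, -0.8]
width: 0.0301
gripper_force: 60.3
```

```bash
python3 - <<'E'
from h import *
print(go(607.5,280.7,35,87.5)); s=bot.read_state();print(s["wrist_force"])
E
```

```text
(array([-0.2,  1.1, 20.6]), np.float64(0.0), 'cur yaw of y 87.5', 'pos', array([607.2, 279.6,  55.6]))
[ 0.38016454  0.08794134 -0.75401484]
```

Request:
apply_moves([
  [20,-1,1.2,3,0],
  [20,-1,1.2,6,0],
  [20,-1,1.2,9,0],
  [20,-1,1.2,12,0],
  [20,-1,1.2,15,0],
  [20,-1,1.2,18,0],
  [20,-1,1.2,18,0],
])

```text
clock: 52.0
position: [0.6064, 0.2803, 0.0349]
ee_rot: [0.021, 1.0, -0.0, -0.0]
wrist_force: [-0.3, -0.1, -1.8]
width: 0.0303
gripper_force: 60.3
```

Request:
apply_moves([
  [45,0,0,0,0],
  [50,0,0,0,0],
  [50,0,0,0,0],
  [50,0,0,-30,0],
  [0,0,0,-30,0],
  [0,0,0,-30,0],
  [0,0,0,-30,0],
  [0,0,0,-30,0],
  [0,0,0,-30,0],
  [0,0,0,-30,0],
])

```text
clock: 53.0
position: [0.6066, 0.2803, 0.0651]
ee_rot: [0.021, 1.0, -0.0, -0.0]
wrist_force: [0.9, -0.9, -0.5]
width: 0.0002
gripper_force: 0.0
```

Request:
apply_moves([
  [0,-1,0,10,0],
  [0,-1,0,20,0],
  [0,-1,0,27,0],
  [0,-1,0,30,0],
  [0,-1,0,32,0],
  [0,-1,0,34,0],
  [0,-1,0,34,0],
])

```text
clock: 53.7
position: [0.608, 0.2804, 0.0322]
ee_rot: [0.022, 1.0, 0.0, 0.0]
wrist_force: [-0.9, -1.3, 3.4]
width: -0.0001
gripper_force: 1.4
```

Request:
apply_moves([
  [0,0,0,-40,0],
  [0,20,0,-85,0],
  [0,60,0,-130,0],
  [0,90,0,-130,0],
  [0,90,0,-130,0],
])

```text
clock: 54.2
position: [0.5147, 0.2865, 0.1634]
ee_rot: [0.02, 1.0, 0.003, -0.001]
wrist_force: [0.1, -0.7, -0.8]
width: -0.0001
gripper_force: 0.0
```

```bash
python3 - <<'E'
from h import *
c=snap("wrist");P=cloud(c);cv2.imwrite("pics/chk.png",c["p"][:,:,::-1])
for r in find(c,"blue",.032,.02,200,21): print(r)
for r in find(c,"red",.106,.07,50): print("ball",r)
print(go(535,90,165,87.5))
E
```

```text
(array([191., 267.]), np.int32(1052), array([585.6, 173.4,  88. ,  33. ,  27.7]), np.float64(0.034))
(array([250., 259.]), np.int32(439), array([580. , 227.8,  87.9,  32.9,  10.7]), np.float64(0.034))
ball (array([ 32., 307.]), np.int32(1382), array([576.2,  87. , -52. ,  40.2,  25.7]), np.float64(0.116))
(array([ -26.3, -195. ,   -3.1]), np.float64(0.2), 'cur yaw of y 87.7', 'pos', array([516.4, 286. , 162.7]))
```

View pics/chk.png

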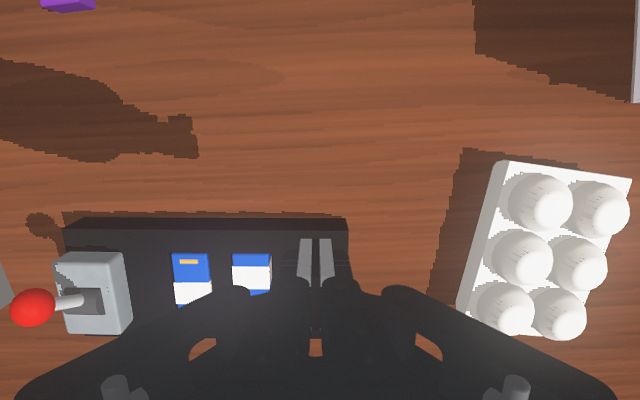

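The first two packs lie flush at (191,267) and (250,259). The fingers hide the third, so I check it after moving beside the lever.

Request:
apply_moves([
  [0,-5,-40,0,0],
  [0,-10,-80,0,0],
  [0,-15,-120,0,0],
  [0,-20,-160,0,0],
  [0,-24,-195,0,0],
  [0,-24,-195,0,0],
  [0,-24,-195,0,0],
])

```text
clock: 54.95
position: [0.5342, 0.0869, 0.1614]
ee_rot: [0.023, 1.0, -0.0, 0.0]
wrist_force: [0.1, 0.2, -0.7]
width: -0.0003
gripper_force: 0.0
```

```bash
python3 - <<'E'
from h import *
c=snap("wrist");P=cloud(c)
for r in find(c,"blue",.032,.02,100,21): print(r)
for r in find(c,"red",.106,.07,50): print("ball",r)
print(go(540,90,97,87.5))
t=snap("top")
for r in find(t,"blue",.032,.01,8,5): print("top",r)
for r in find(t,"yellow",.076,.06,20): print("top",r)
E
```

```text
(array([411., 230.]), np.int32(150), array([585.4, 171.9,  87.3,  32.6,  27. ]), np.float64(0.033))
(array([-5.9,  1.9, 64.3]), np.float64(-0.0), 'cur yaw of y 87.5', 'pos', array([534. ,  88.4, 161.3]))
top (array([232., 147.]), np.int32(93), array([629.1, 278.7,  88.3,  34.3,  24.6]), np.float64(0.03))
top (array([249., 148.]), np.int32(88), array([625.9, 223.7,  88.4,  34. ,  21.5]), np.float64(0.031))
top (array([231., 163.]), np.int32(32), array([580.2, 280.9,  82.7,  31.2,   8.8]), np.float64(0.03))
top (array([249., 163.]), np.int32(33), array([578.5, 225.6,  88.4,  30.5,   6.1]), np.float64(0.031))
top (array([425., 148.]), np.int32(73), array([ 605.2, -292.3,   89. ,   47.8,   26.8]), np.float64(0.076))
top (array([392., 152.]), np.int32(84), array([ 596.8, -193.1,   88.8,   44.3,   35.6]), np.float64(0.075))
top (array([359., 156.]), np.int32(79), array([584.8, -94.5, -84.9,  48.9,  27.4]), np.float64(0.075))
```

Request:
apply_moves([
  [0,0,1.5,30,0],
  [0,0,1.5,62,0],
  [0,0,1.5,64,0],
  [0,-10,1.5,64,0],
  [0,-20,1.5,64,0],
  [0,-30,1.5,64,0],
  [0,-40,1.5,64,0],
  [0,-50,1.5,64,0],
  [0,-58,1.5,64,0],
  [0,-64,1.5,64,0],
])

```text
clock: 56.05
position: [0.5983, 0.087, 0.0974]
ee_rot: [0.022, 1.0, -0.0, 0.0]
wrist_force: [-1.8, 0.2, -0.7]
width: 0.0002
gripper_force: 0.6
```

Request:
apply_moves([
  [0,-3,0,0,0],
  [0,-6,0,0,0],
  [0,-6,0,0,0],
])

```text
clock: 56.35
position: [0.6036, 0.0866, 0.0973]
ee_rot: [0.022, 1.0, -0.0, -0.0]
wrist_force: [-0.4, -0.1, -0.3]
width: -0.0001
gripper_force: 0.2
```

Keep pushing gently until the stop shows in the force.

Request:
apply_moves([
  [0,-2,0,0,0],
  [0,-4,0,0,0],
  [0,-4,0,0,0],
])

```text
clock: 56.65
position: [0.6044, 0.0866, 0.0972]
ee_rot: [0.021, 1.0, 0.0, -0.004]
wrist_force: [-8.6, 0.2, 5.9]
width: 0.0
gripper_force: 4.7
```

Request:
apply_moves([
  [0,-2,0,0,0],
  [0,-4,0,0,0],
  [0,-4,0,0,0],
])

```text
clock: 56.95
position: [0.6047, 0.0867, 0.097]
ee_rot: [0.021, 1.0, 0.001, -0.008]
wrist_force: [-20.6, -0.8, 14.0]
width: -0.0
gripper_force: 10.2
```

The stop is reached. I back off, rise and check.

Request:
apply_moves([
  [0,20,0,0,0],
  [0,50,0,0,0],
  [0,80,0,-20,0],
  [0,100,0,-60,0],
  [0,120,0,-110,0],
  [0,130,0,-130,0],
  [0,130,0,-130,0],
  [0,130,0,-130,0],
])

```text
clock: 57.75
position: [0.482, 0.0926, 0.228]
ee_rot: [0.021, 1.0, 0.001, 0.001]
wrist_force: [-0.5, 0.7, -0.7]
width: 0.0002
gripper_force: 0.0
```

```bash
python3 - <<'E'
from h import *
c=snap("wrist");cv2.imwrite("pics/end.png",c["p"][:,:,::-1])
for cc in (c,snap("top")):
  for r in find(cc,"red",.106,.07,8): print("ball",r)
c=snap("scene");cv2.imwrite("pics/ends.png",c["p"][120:340,160:480,::-1].repeat(2,0).repeat(2,1))
E
```

```text
ball (array([315., 344.]), np.int32(298), array([631.4,  87.2,  -2.5,  27.9,  12.2]), np.float64(0.119))
ball (array([294., 138.]), np.int32(25), array([635.4,  84.3,  25.2,  18.3,  11.6]), np.float64(0.118))
```

View pics/ends.png

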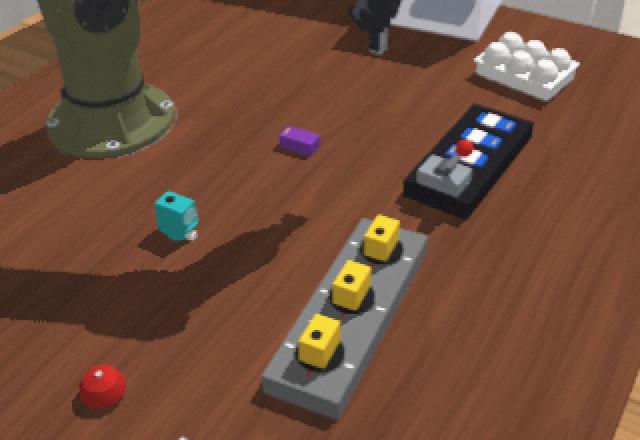

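The crop shows all three lights seated in the dock, at (382,238), (352,285) and (319,340). All three packs are flush in the charger, and the lever ball at (465,148) is over to the far side. The decoys, the bell and the carton have not been touched.

```bash
python3 -c "
from bench import bot
print(bot.job_done())"
```

```text
the job is handed in; nothing more can be done
None
```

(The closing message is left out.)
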